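# Lean the washed pan lids to dry and start the warm-air unit

## Task

Get the washed pan lids drying. First stop the warm-air unit by throwing its lever right over into the notch farthest from the robot; then lean every lid side by side on the drying rack, long way up the slope, lower edge behind the lip, back against the rail and handle on the outside, and screw the unit's filter knob down clockwise, stopping at the first click of its clutch and not going on to a second. Only when all that is done, bring the lever back into the middle notch, the one with the long mark; leave the mug, the jar and the tub as they stand.

Things in the scene. Friction and masses are not known exactly. Their poses are not given: they have to be found in the camera images.
- lid1: Steel pan lid (two or three alike; None if absent): slab 160 (x) x 100 (y) x 6 mm, about 280 g. On its top an upright black fin handle, 70 mm long along x, 12 mm thick in y, top 42 mm above the slab's underside. Origin: centre of the slab's underside; z points out of the handle side. Starts flat on the table, handle up. The same when turned half round.
- lid2: Steel pan lid (two or three alike; None if absent): slab 160 (x) x 100 (y) x 6 mm, about 280 g. On its top an upright black fin handle, 70 mm long along x, 12 mm thick in y, top 42 mm above the slab's underside. Origin: centre of the slab's underside; z points out of the handle side. Starts flat on the table, handle up. The same when turned half round.
- lid3: Steel pan lid (two or three alike; None if absent): slab 160 (x) x 100 (y) x 6 mm, about 280 g. On its top an upright black fin handle, 70 mm long along x, 12 mm thick in y, top 42 mm above the slab's underside. Origin: centre of the slab's underside; z points out of the handle side. Starts flat on the table, handle up. The same when turned half round.
- rack: Fixed rack, 400 mm wide (y), for three lids at y -118, 0, +118 mm. Origin under its centre; x from lip to rail, z up; its lip is on the side far from the robot. Floor plate 6 mm thick, x -72 to +50; lip, top 16 mm, inner face x -67; round rail along y, radius 6, axis x +38, z 82, on end posts (y +-195). A lid standing behind the lip and leaning on the rail slopes about 40 degrees, origin near x -2, z 57 mm.
- unit: Fixed low white warm-air unit, 60 mm high. Origin on the table below the knob-lever line; housing from x -40 to +110 mm, y -130 to +130; x points away from the louvred front, z up. On top at x 0 stand the knob (y -75 mm) and the lever (y +75).
- spindle (a joint): Turn of the filter screw under the knob, rad, growing clockwise seen from above: it starts somewhere between 0.3 and 1.6, runs down easily (0.1 N m) and is fully home against its stop at 4.0. Turning anticlockwise unscrews it.
- knob (a joint): Slip of the knob past the screw, rad. 0 until the screw is home; then turning on clockwise the torque climbs to 0.32 N m (near 0.12 rad), then drops; at about 0.3 the clutch has tripped and snaps on to rest near 0.5: the first click. A second click trips at 0.75 and rests near 1.0; slip cannot be turned back, as the screw undoes first.
- lever (a joint): Lever angle, rad: 0 = near notch, leaning 0.55 rad from upright towards the unit's -x, the robot side (starts here, running); 0.55 = middle notch, upright, long white mark; 1.1 = far notch, leaning to +x (stop). Springs pull it into the nearest notch (tripping at about 0.28 and 0.83); up to 0.55 N m, so about 6 N at the handle.
- knob_grip (a point): Middle of the black round knob, on its axis, 86 mm above the table: 54 mm diameter, reaching from 66 to 102 mm above the table. It may be gripped at any yaw. A white line on its top shows its turn.
- lever_grip (a point): Middle of the lever's black crossbar handle, a cylinder of 22 mm diameter and 56 mm length lying along the unit's y, 100 mm from the pivot on a 10 mm round stem.
- lever_pivot (a point): The lever's pivot, fixed on the unit 60 mm above the table; the axis runs along the unit's y. Beside it, 22 to 30 mm to the unit's -y, an upright dark notch disc of 44 mm radius carries three white marks, the long one pointing straight up.
- mug: White mug, 82 mm wide, 85 mm tall, a bystander; origin under its centre.
- jar: Amber jar, 80 mm wide, 110 mm tall, a bystander; origin under its centre.
- tub: White open plastic tub, 170 x 170 x 100 mm, a bystander; origin under its centre.

How it is judged:
By the outcome, as a careful person would: the job done as asked, in the order asked, and still so for the second after the job is handed in, with the robot touching nothing.
Of lid1, lid2, lid3 only 2 to 3 are there at a start; the rules pass over those that are not, and their reading is None.
At some moment in a run one of lid1, lid2, lid3 may be knocked a few centimetres aside while the robot is not near it.
Once in a run the grip may slacken for a moment while it holds something.
It also fails if it takes over 210 s, if anything falls off the work surface, if the arm or the gripper's body presses on something with over 40 N, if the wrist force passes 120 N, or if a joint passes its speed limit or range.

## Robot

A 6-joint arm with a two-finger parallel gripper is mounted at the origin on the work surface. World frame = base frame: x ahead of the robot, y to its left, z up, the work surface at z = 0. Lengths are in m, angles in rad, forces in N, time in s.
With the tool pointing down it reaches from about 0.4 to 0.825 m from the base axis. Payload 7 kg.
Tool frame: the origin (TCP) lies at the very end of the fingers, on their centre line; the grasp point (between the pads) lies 19 mm behind it; z points along the fingers, y is the direction in which the jaws open and shut (so a half turn about z gives the same grasp; the last joint's range is limited). The gripper opens to 85 mm and grips with 20 to 120 N. Pads are 22 mm wide; open, the fingers measure 114 mm over their backs; the gripper's body (76 mm by 85 mm) begins 54 mm behind the grasp point. The pads swing forward as they close: fully open they stand 13 mm farther back than shut.
Start: joints at [-0.819, 0.359, 0.012, 0, -1.224, -0.288], TCP at [0.302, -0.604, 0.231] pointing down, gripper open.
Joint ranges: [-3.07, 3.07], [-1.43, 2.12], [-1.02, 1.25], [-3.03, 1.67], [-3.05, -0], [-3.03, 3.03]. Speed limits (rad/s): [2.39, 2.39, 3.01, 3.14, 3.14, 3.14].

## Interface

Orientations are given as a unit quaternion [x, y, z, w].
In Python, from cell import manip gives the robot as it stands.
- The arm moves only by the tool jog_arm, never from a script. Its argument "series" is a list of rows, each a list of 5 numbers: the closure, from 0 (fully open) to 1 (shut), then the shift along the tool's x, y, z normalised to -1 to 1, where 1 is 1000 mm, then the turn about the tool's z normalised to -1 to 1, where 1 is pi/2 rad. A call has 1 to 10 rows; each row is the pose to reach, as a shift and turn from the pose commanded when the call began, along the tool's axes at that moment; what a row does not reach only later rows make up. A row lasts 1/12 s, in which the tool goes at most 41.7 mm and 7.16 degrees, less where a joint would pass 70% of its speed; a pose out of reach is approached as far as the arm can. A call with a number of a shift or a turn outside -1 to 1 is refused whole. A call with a gripper value outside its range is refused whole. The fingers move at their own pace and stop on an object; "force" is the grip in N (left out, the last holds). Time passes only in rows, so rows that repeat a pose let the fingers close. It gives the time, the measured TCP pose, the force and the opening at its end, in the units of the state.
- manip.state(): the state, without advancing time (a new reading comes with each control period).
- manip.capture(name): name is "scene" or "top" or "wrist"; returns a dict with "frame" (400x640x3 uint8, blue, green, red), "fovy" (degrees; the focal length in pixels is half the picture's height over the tangent of half this angle, whatever the lens; pixels are square), "cx", "cy" (the principal point, pixels), "dist" ([k1, k2, p1, p2, k3] as OpenCV has them; the pictures are not rectified), "eye" and "attitude" of the camera in the world; the wrist camera has in their place "T_tool_cam" (4x4, takes a point from camera to tool coordinates, whose origin is the TCP and whose axes are the flange's). Camera axes: x right, y up, looking along -z (the intrinsics and any distortion apply to the point x, -y, -z); pixel columns grow to the right and rows downward; lengths in m; the calibration is good to about 2 mm. A picture is of the moment at which its call begins: read the wrist's pose just before it. There is no depth.
- manip.finish_job(): hands the job in, once; it reports no verdict.
The state is a dict: "time_s": time; "joint_pos": joint angles; "qd": joint speeds; "effort": joint torques, N m; "ee_pos": TCP position; "ee_rot": TCP orientation; "force": force on the tool from outside, world axes, zero at the start; "torque": the same for the moment, N m; "grip_width": finger opening in m.
Only numpy, scipy, OpenCV 4.12 (cv2) and the standard library are available. Lean on these libraries where they do the work, as an engineer would, in place of code of your own. Each camera call takes 0.05 s, during which the arm holds its last target.

## Working session

There is one attempt and no reset: what is moved stays moved. The work goes in short steps, Python scripts to look and compute and a tool call to move; the robot and the scene stay as the last step left them, time stands still between calls to the robot, and variables do not carry over. Pictures are saved under pics/ and viewed, and the job is handed in when it is done.

Besides the shell and the picture viewer there is one more tool, called as name(argument=value, ...) on one line, values as JSON. jog_arm: Moves the arm, as the interface text tells. Scaled input: -1 to 1 covers 1000 mm each way for a shift and pi/2 rad each way for a turn. Its arguments: {"type":"object","properties":{"series":{"type":"array","items":{"type":"array","items":{"type":"number"}}},"force":{"type":"number"}},"required":["series"]}

```bash
ls; mkdir -p pics; python3 - <<'E'
from cell import manip
import cv2
s=manip.state(); print(s)
for n in ["scene","top","wrist"]:
    c=manip.capture(n); cv2.imwrite(f"pics/{n}0.png",c["frame"]); print(n,{k:v for k,v in c.items() if k!="frame"})
E
```

```text
pics
{'time_s': 0.0, 'joint_pos': array([-8.18892322e-01,  3.59351865e-01,  1.10469805e-02, -3.46292137e-04,
       -1.22412989e+00, -2.88126513e-01]), 'qd': array([-1.53257555e-04,  9.26841077e-04, -5.65344537e-05,  5.00129128e-04,
       -7.09714989e-04, -1.99093338e-03]), 'effort': array([ 3.21047868e-03, -5.83319521e+01,  2.93427426e+01,  6.93677276e+00,
       -6.02117550e-03, -1.92308335e-05]), 'ee_pos': array([ 0.30170981, -0.60325864,  0.23038187]), 'ee_rot': array([-2.29758659e-01,  9.73247276e-01,  7.91824196e-04, -2.65788963e-04]), 'force': array([0.16765272, 0.6555229 , 0.60025922]), 'torque': array([0.03744347, 0.00482767, 0.06531402]), 'grip_width': 0.0853077231610786}
scene {'fovy': 44.45728528884369, 'cx': 310.66795350770286, 'cy': 197.14956535401308, 'dist': array([-0.02157857,  0.        ,  0.        ,  0.        ,  0.        ]), 'eye': array([ 1.87983485, -0.36563647,  1.4047003 ]), 'attitude': array([0.31372713, 0.2405317 , 0.54210939, 0.74151008])}
top {'fovy': 42.4089358955005, 'cx': 320.41930456483595, 'cy': 199.2068593619919, 'dist': array([-0.0871935,  0.       ,  0.       ,  0.       ,  0.       ]), 'eye': array([0.21934202, 0.02965231, 1.82305142]), 'attitude': array([ 0.07536954, -0.07481827, -0.68638542,  0.71944194])}
wrist {'fovy': 64.86904788812365, 'cx': 320.49464707423556, 'cy': 199.43354068691295, 'dist': array([-0.060903,  0.      ,  0.      ,  0.      ,  0.      ]), 'T_tool_cam': array([[ 3.24856561e-05,  9.51804347e-01,  3.06705860e-01,
         7.74101413e-02],
       [ 9.99999998e-01, -1.19335888e-05, -6.88842867e-05,
        -2.67374730e-04],
       [-6.19042619e-05,  3.06705861e-01, -9.51804345e-01,
        -1.42741602e-01],
       [ 0.00000000e+00,  0.00000000e+00,  0.00000000e+00,
         1.00000000e+00]])}
```

View pics/scene0.png

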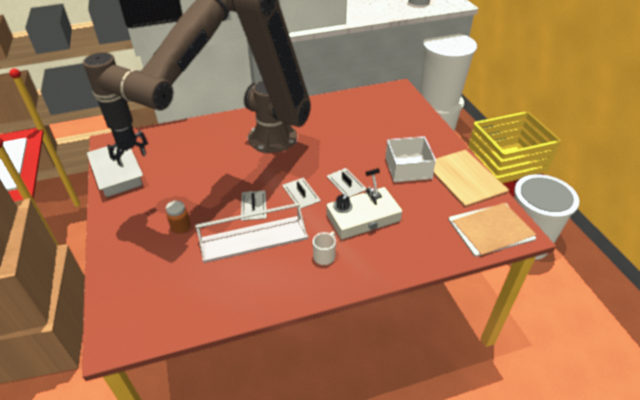

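View pics/top0.png

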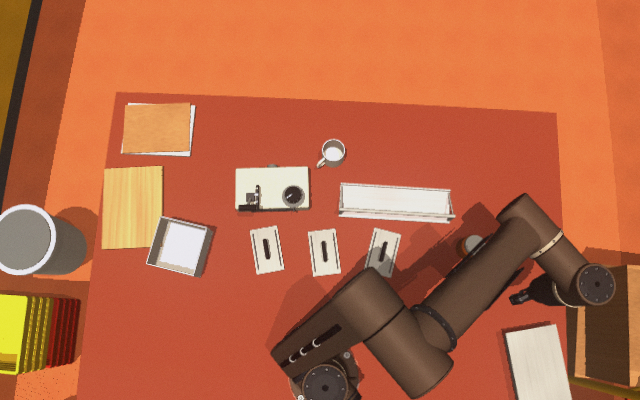

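View pics/wrist0.png

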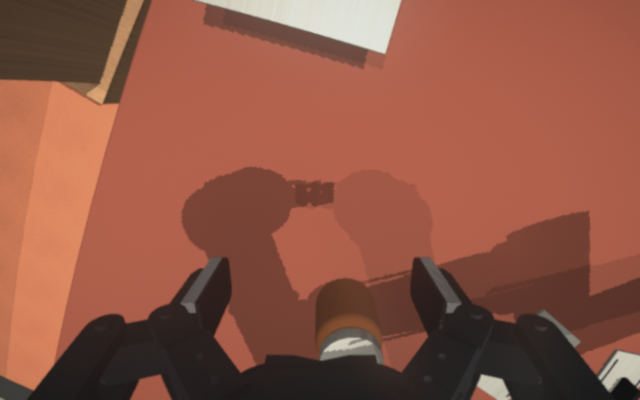

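The pictures show three lids in the top view at about (267,248), (324,251) and (382,251). The unit is at (272,188) with the knob at (293,195) and the lever at (255,195), and the rack is at (396,202). I'll enlarge the top view and measure.

```bash
cat > h.py <<'E'
from cell import manip
import cv2, numpy as np
from scipy.spatial.transform import Rotation as R
def K(c):
    f=200/np.tan(np.radians(c["fovy"]/2)); return np.array([[f,0,c["cx"]],[0,f,c["cy"]],[0,0,1.]])
def snap(n,fn=None):
    s=manip.state(); c=manip.capture(n)
    if n=="wrist":
        T=np.eye(4);T[:3,:3]=R.from_quat(s["ee_rot"]).as_matrix();T[:3,3]=s["ee_pos"]
        C=T@c["T_tool_cam"]
    else:
        C=np.eye(4);C[:3,:3]=R.from_quat(c["attitude"]).as_matrix();C[:3,3]=c["eye"]
    c["C"]=C
    if fn:
        cv2.imwrite(f"pics/{fn}.png",c["frame"]); d=dict(c);d.pop("frame"); np.save(f"pics/{fn}.npy",d,allow_pickle=True)
    return c
def load(fn):
    c=np.load(f"pics/{fn}.npy",allow_pickle=True).item(); c["frame"]=cv2.imread(f"pics/{fn}.png"); return c
def pt(c,px,z):
    u=cv2.undistortPoints(np.array([[px]],float),K(c),np.array(c["dist"]))[0,0]
    d=c["C"][:3,:3]@np.array([u[0],-u[1],-1.]); e=c["C"][:3,3]
    return e+d*(z-e[2])/d[2]
def proj(c,P):
    P=np.atleast_2d(P); q=(P-c["C"][:3,3])@c["C"][:3,:3]; q=q*[1,-1,-1]
    return cv2.projectPoints(q,np.zeros(3),np.zeros(3),K(c),np.array(c["dist"]))[0][:,0]
def crop(fn,x0,y0,x1,y1,k,out):
    im=cv2.imread(f"pics/{fn}.png")[y0:y1,x0:x1]; cv2.imwrite(f"pics/{out}.png",cv2.resize(im,None,fx=k,fy=k,interpolation=cv2.INTER_CUBIC))
def st():
    s=manip.state(); r=R.from_quat(s["ee_rot"]).as_matrix()
    print("t",round(s["time_s"],2),"p",s["ee_pos"].round(4),"xaxis yaw",np.degrees(np.arctan2(r[1,0],r[0,0])).round(2),"z",r[:,2].round(3),"q",s["joint_pos"].round(3),"F",s["force"].round(2),"M",s["torque"].round(3),"w",round(s["grip_width"],4)); return s
E
python3 - <<'E'
from h import *
c=snap("top","top1"); crop("top1",225,130,485,300,3,"t1c")
for n,p,z in [("unit",(272,188),.06),("knob",(293,194),.102),("lev",(257,193),.1),("rackc",(396,202),.0),("l1",(267,248),.006),("l2",(324,251),.006),("l3",(382,251),.006),("jar",(470,243),.1),("mug",(333,152),.085),("tub",(180,246),.1)]:
    print(n,pt(c,p,z).round(3))
st()
E
```

```text
unit [0.632 0.212 0.06 ]
knob [0.605 0.134 0.102]
lev [0.603 0.258 0.1  ]
rackc [ 0.616 -0.234  0.   ]
l1 [0.426 0.221 0.006]
l2 [0.425 0.019 0.006]
l3 [ 0.435 -0.186  0.006]
jar [ 0.464 -0.474  0.1  ]
mug [0.767 0.004 0.085]
tub [0.408 0.506 0.1  ]
t 0.2 p [ 0.3018 -0.6034  0.2307] xaxis yaw -153.43 z [-0.001  0.001 -1.   ] q [-0.819  0.359  0.011 -0.    -1.224 -0.288] F [-0.23 -0.01 -0.19] M [-0.054  0.016  0.01 ] w 0.0853
```

View pics/t1c.png

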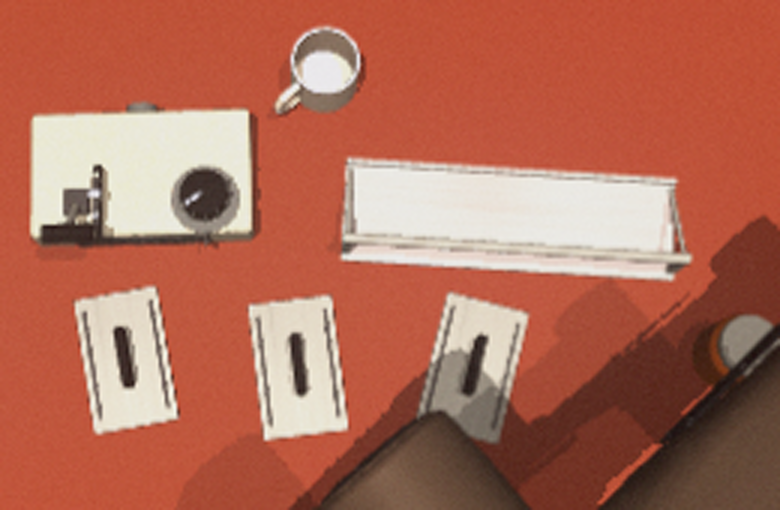

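```bash
python3 - <<'E'
from h import *
c=load("top1")
P=lambda x,y,z:pt(c,(225+x/3-.33,130+y/3-.33),z)
u=[P(*p,.06) for p in [(32,116),(250,110),(255,236),(38,240)]]
print("unit",[a.round(4) for a in u],np.linalg.norm(u[0]-u[1]),np.linalg.norm(u[1]-u[2]),np.linalg.norm(u[0]-u[3]))
print("knob",P(206,192,.102))
print("rack lip ends",P(347,160,.016),P(677,180,.016),"rail ends",P(343,238,.088),P(689,259,.088))
for L in [[(77,299),(155,287),(178,418),(98,433)],[(249,305),(330,296),(348,429),(265,440)],[(449,293),(527,314),(500,442),None]]:
    q=[P(*p,.006) for p in L if p]
    ctr=(q[0]+q[2])/2
    print("lid",ctr.round(4),"dims",np.linalg.norm(q[0]-q[1]).round(3),np.linalg.norm(q[1]-q[2]).round(3),"yaw",np.degrees(np.arctan2(*(q[1]-q[2])[1::-1])).round(1))
E
```

```text
unit [array([0.6979, 0.3471, 0.06  ]), array([0.7173, 0.0896, 0.06  ]), array([0.5658, 0.0759, 0.06  ]), array([0.5491, 0.3278, 0.06  ])] 0.25825583014687786 0.15203677051870676 0.15002516987810452
knob [0.60604714 0.13327809 0.102     ]
rack lip ends [ 0.67288001 -0.02881296  0.016     ] [ 0.667333   -0.42852244  0.016     ] rail ends [ 0.56278187 -0.02543741  0.088     ] [ 0.55687303 -0.42358184  0.088     ]
lid [0.4228 0.2206 0.006 ] dims 0.094 0.158 yaw 13.4
lid [0.4224 0.0187 0.006 ] dims 0.097 0.159 yaw 10.0
lid [ 0.4316 -0.1889  0.006 ] dims 0.096 0.155 yaw -10.8
```

```bash
cat >> h.py <<'E'
def rel(xyz,yaw=None):
    s=manip.state(); r=R.from_quat(s["ee_rot"]).as_matrix()
    y0=np.degrees(np.arctan2(r[1,0],r[0,0]))
    d=r.T@(np.array(xyz)-s["ee_pos"])
    t=0 if yaw is None else ((y0-yaw+180)%360-180)/90
    print("REL",d.round(4),"turn",round(t,4),"dist",np.linalg.norm(d).round(3))
def U(p,z=0): # unit coords (mm) to world
    a=np.radians(UY); return np.array([UO[0]+(p[0]*np.cos(a)-p[1]*np.sin(a))/1e3,UO[1]+(p[0]*np.sin(a)+p[1]*np.cos(a))/1e3,z])
UO=(0.5976,0.2074);UY=4.5
E
python3 - <<'E'
from h import *
rel(np.r_[U((-52,75))[:2],.25],-85.5); print(U((-52,75)),U((52,75)))
E
```

```text
REL [-0.6072  0.6819 -0.0187] turn -0.7548 dist 0.913
[0.53987587 0.27808893 0.        ] [0.64355527 0.28624867 0.        ]
```

jog_arm(series=[[0,-0.607,0.682,-0.07,0],[0,-0.607,0.682,-0.07,0],[0,-0.607,0.682,-0.07,0],[0,-0.607,0.682,-0.07,-0.755],[0,-0.607,0.682,-0.07,-0.755],[0,-0.607,0.682,-0.07,-0.755],[0,-0.607,0.682,-0.07,-0.755],[0,-0.607,0.682,-0.07,-0.755],[0,-0.607,0.682,-0.07,-0.755],[0,-0.607,0.682,-0.07,-0.755]])

```text
time_s: 1.03
ee_pos: [0.41, -0.2007, 0.2635]
ee_rot: [-0.623, 0.782, -0.0, 0.0]
force: [1.3, 0.2, 0.1]
grip_width: 0.0854
```

```bash
python3 - <<'E'
from h import *
st();rel(np.r_[U((-52,75))[:2],.27],-85.5)
c=snap("wrist","w1")
E
```

```text
t 1.03 p [ 0.41   -0.2007  0.2635] xaxis yaw -102.95 z [ 0.001  0.    -1.   ] q [-0.022 -0.033 -0.393 -0.    -1.21  -0.204] F [1.31 0.17 0.09] M [-0.011 -0.194 -0.009] w 0.0854
REL [-0.4957 -0.0193 -0.0064] turn -0.1939 dist 0.496
```

View pics/w1.png

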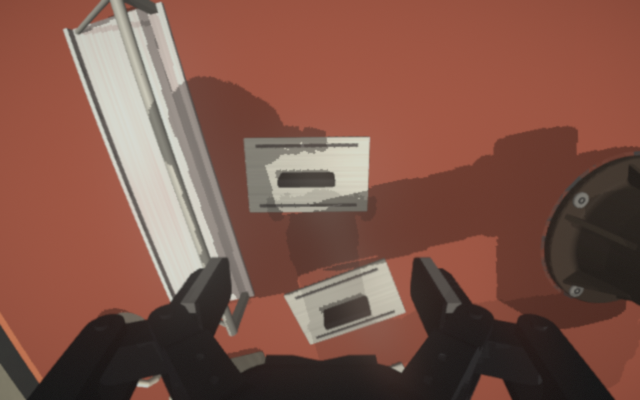

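The wrist view shows the rack on the left, lid3 at about (307,175) and lid2 at (345,300). I'm continuing to the lever.

jog_arm(series=[[0.5,-0.496,-0.02,-0.006,-0.194],[0.5,-0.496,-0.02,-0.006,-0.194],[0.5,-0.496,-0.02,-0.006,-0.194],[0.5,-0.496,-0.02,-0.006,-0.194],[0.5,-0.496,-0.02,-0.006,-0.194],[0.5,-0.496,-0.02,-0.006,-0.194],[0.5,-0.496,-0.02,-0.006,-0.194],[0.5,-0.496,-0.02,-0.006,-0.194],[0.5,-0.496,-0.02,-0.006,-0.194],[0.5,-0.496,-0.02,-0.006,-0.194]])

```text
time_s: 1.92
ee_pos: [0.5222, 0.2008, 0.2683]
ee_rot: [0.732, -0.681, 0.0, -0.0]
force: [1.2, -1.1, 0.9]
grip_width: 0.0429
```

```bash
python3 - <<'E'
from h import *
st();rel(np.r_[U((-52,75))[:2],.27],-85.5)
c=snap("wrist","w2")
E
```

```text
t 1.92 p [0.5222 0.2008 0.2683] xaxis yaw -85.82 z [ 0.  0. -1.] q [ 0.717  0.146 -0.189 -0.    -1.236 -0.644] F [ 1.2  -1.11  0.89] M [-0.065 -0.142  0.006] w 0.0429
REL [-0.0757 -0.0233 -0.0017] turn -0.0035 dist 0.079
```

View pics/w2.png

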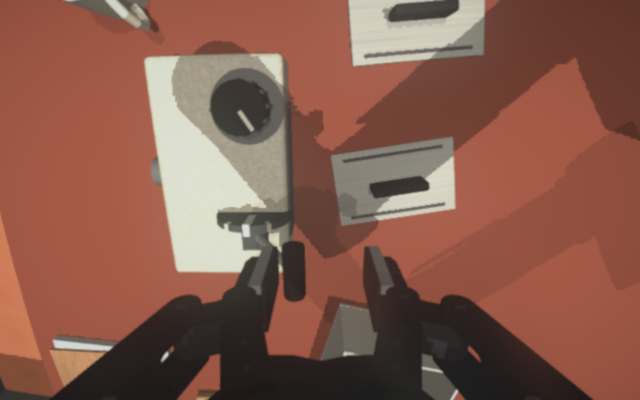

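```bash
python3 - <<'E'
from h import *
c=load("w2")
q=[pt(c,p,.06) for p in [(146,58),(283,54),(177,271)]]
print(q, q[0]-q[1],q[2]-q[0])
print("knob",pt(c,(240,103),.102), "bar",pt(c,(293,270),.145), "expect",U((0,-75)),U((-52,75)), U((110,-130)),U((-40,-130)),U((110,130)))
E
```

```text
[array([0.71574127, 0.09284021, 0.06      ]), array([0.5709997 , 0.08108157, 0.06      ]), array([0.69804319, 0.34568719, 0.06      ])] [0.14474157 0.01175864 0.        ] [-0.01769808  0.25284698  0.        ]
knob [0.60491758 0.13195532 0.102     ] bar [0.5440151  0.28129835 0.145     ] expect [0.60348443 0.1326312  0.        ] [0.53987587 0.27808893 0.        ] [0.71746059 0.08643125 0.        ] [0.56792299 0.07466238 0.        ] [0.69706122 0.34562975 0.        ]
```

```bash
python3 - <<'E'
from h import *
st();rel([.542,.280,.27],-85.5);rel([.542,.280,.130],-85.5)
E
```

```text
t 1.97 p [0.5246 0.2064 0.2675] xaxis yaw -85.7 z [ 0.001  0.001 -1.   ] q [ 0.722  0.153 -0.182  0.    -1.234 -0.647] F [5.01 5.04 2.61] M [ 0.83  -0.851  0.002] w 0.0427
REL [-0.0721 -0.0229 -0.0025] turn -0.0023 dist 0.076
REL [-0.072  -0.0227  0.1375] turn -0.0023 dist 0.157
```

jog_arm(series=[[0.5,-0.072,-0.023,0,-0.002],[0.5,-0.072,-0.023,0,-0.002],[0.5,-0.072,-0.023,0,-0.002],[0.5,-0.072,-0.023,0,-0.002]])

```text
time_s: 2.3
ee_pos: [0.5398, 0.2736, 0.267]
ee_rot: [0.734, -0.679, -0.0, 0.001]
force: [-0.3, -0.3, 0.4]
grip_width: 0.0428
```

```bash
python3 - <<'E'
from h import *
st();rel([.542,.280,.130],-85.5)
c=snap("wrist","w3")
E
```

```text
t 2.3 p [0.5398 0.2736 0.267 ] xaxis yaw -85.55 z [-0.001 -0.001 -1.   ] q [ 0.792  0.225 -0.093 -0.    -1.255 -0.714] F [-0.33 -0.26  0.35] M [-0.081  0.057  0.005] w 0.0428
REL [-0.0063 -0.0029  0.137 ] turn -0.0006 dist 0.137
```

View pics/w3.png

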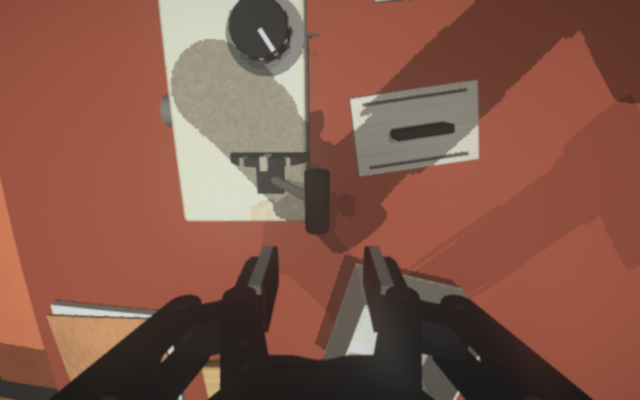

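The bar, at column 317, sits midway between the fingers. I'm descending to straddle it.

jog_arm(series=[[0.5,-0.006,-0.003,0.137,0],[0.5,-0.006,-0.003,0.137,0],[0.5,-0.006,-0.003,0.137,0],[0.5,-0.006,-0.003,0.137,0],[0.5,-0.006,-0.003,0.137,0]])

```text
time_s: 2.77
ee_pos: [0.5403, 0.2755, 0.1272]
ee_rot: [0.733, -0.68, -0.001, 0.004]
force: [-0.6, -0.4, 0.4]
grip_width: 0.0425
```

```bash
python3 - <<'E'
from h import *
st();rel(np.r_[U((52,75))[:2],.130],-85.5)
c=snap("wrist","w4")
E
```

```text
t 2.77 p [0.5403 0.2755 0.1272] xaxis yaw -85.75 z [-0.006 -0.005 -1.   ] q [ 0.793  0.336 -0.275 -0.001 -0.967 -0.718] F [-0.59 -0.43  0.37] M [-0.038 -0.03   0.017] w 0.0425
REL [-0.003  -0.1038 -0.0034] turn -0.0028 dist 0.104
```

View pics/w4.png

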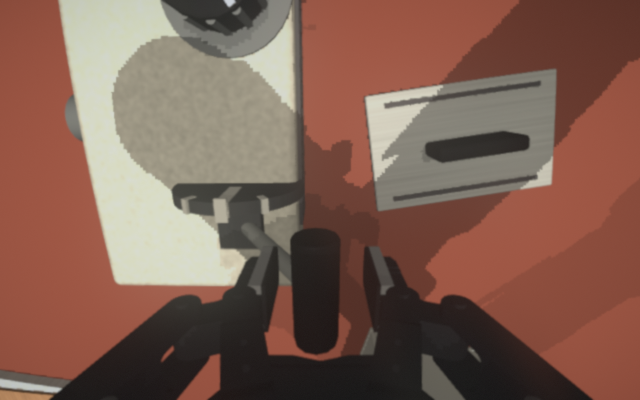

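jog_arm(series=[[0.5,0,-0.02,0,0],[0.5,0,-0.04,0,0],[0.5,-0.001,-0.06,0,0],[0.5,-0.002,-0.08,0,0],[0.5,-0.003,-0.1,0,0],[0.5,-0.003,-0.108,0,0],[0.5,-0.003,-0.108,0,0],[0.5,-0.003,-0.108,0,0]])

```text
time_s: 3.48
ee_pos: [0.6503, 0.2894, 0.1326]
ee_rot: [0.733, -0.68, 0.0, -0.001]
force: [-1.1, 0.5, -0.0]
grip_width: 0.0424
```

```bash
python3 - <<'E'
from h import *
st()
c=snap("wrist","w5")
E
```

```text
t 3.48 p [0.6503 0.2894 0.1326] xaxis yaw -85.7 z [ 0.002  0.001 -1.   ] q [ 0.692  0.484 -0.025  0.    -1.061 -0.617] F [-1.11  0.46 -0.05] M [-0.029  0.074  0.009] w 0.0424
```

View pics/w5.png

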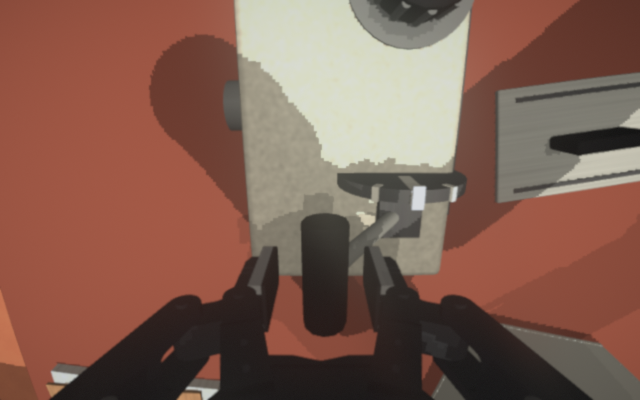

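The lever lies in the far notch and the bar is clear of both fingers. I'm lifting and going to lid1.

```bash
python3 - <<'E'
from h import *
rel([.40,.21,.25],-5)
E
```

```text
REL [ 0.0603  0.2549 -0.1179] turn -0.8964 dist 0.287
```

jog_arm(series=[[0.5,0,-0.002,-0.1,0],[0.5,0,-0.002,-0.12,0],[0.5,0,-0.002,-0.12,0],[0.2,0,-0.002,-0.12,0]])

```text
time_s: 3.87
ee_pos: [0.6544, 0.291, 0.2623]
ee_rot: [0.734, -0.679, 0.003, -0.007]
force: [1.0, 0.2, 2.3]
grip_width: 0.0536
```

```bash
python3 - <<'E'
from h import *
st();rel([.40,.21,.25],-5)
c=snap("wrist","w6")
E
```

```text
t 3.87 p [0.6544 0.291  0.2623] xaxis yaw -85.57 z [ 0.013  0.006 -1.   ] q [ 0.691  0.403  0.147  0.003 -1.301 -0.615] F [0.97 0.19 2.29] M [ 0.078 -0.158  0.016] w 0.0536
REL [0.0611 0.2601 0.0085] turn -0.8953 dist 0.267
```

View pics/w6.png

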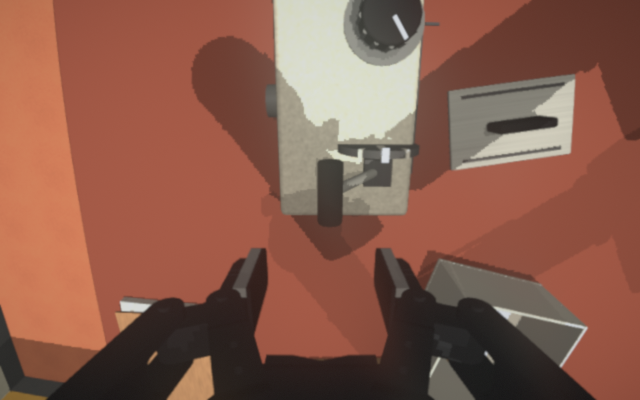

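jog_arm(series=[[0.1,0.061,0.26,0.01,0],[0.1,0.061,0.26,0.01,-0.2],[0.1,0.061,0.26,0.01,-0.9],[0.1,0.061,0.26,0.01,-0.98],[0.1,0.061,0.26,0.01,-0.98],[0.1,0.061,0.26,0.01,-0.98],[0.1,0.061,0.26,0.01,-0.98],[0.1,0.061,0.26,0.01,-0.98],[0.1,0.061,0.26,0.01,-0.98],[0.1,0.061,0.26,0.01,-0.98]])

```text
time_s: 4.75
ee_pos: [0.396, 0.2087, 0.2417]
ee_rot: [0.984, -0.18, 0.0, -0.001]
force: [0.5, 0.2, 0.9]
grip_width: 0.077
```

jog_arm(series=[[0.1,0,0,0,-0.3],[0.1,0,0,0,-0.3],[0.1,0,0,0,-0.3],[0.1,0,0,0,-0.3],[0.1,0,0,0,-0.3]])

```text
time_s: 5.17
ee_pos: [0.3964, 0.2087, 0.2412]
ee_rot: [0.999, 0.053, 0.0, -0.0]
force: [-0.3, 1.1, -0.4]
grip_width: 0.0769
```

```bash
python3 - <<'E'
from h import *
st()
c=snap("wrist","w7")
E
```

```text
t 5.17 p [0.3964 0.2087 0.2412] xaxis yaw 6.08 z [ 0.  0. -1.] q [ 0.927 -0.033 -0.445 -0.    -1.159  0.75 ] F [-0.33  1.11 -0.45] M [ 0.017  0.098 -0.009] w 0.0769
```

View pics/w7.png

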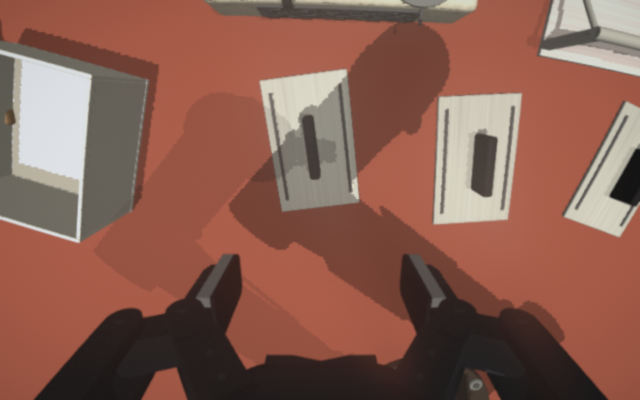

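```bash
cat >> h.py <<'E'
def lid(c,L,z=.006):
    q=[pt(c,p,z) for p in L]; m=(q[0]+q[1]-q[2]-q[3]); n=q[0]+q[3]-q[1]-q[2]
    print("lid ctr",np.mean(q,0).round(4),"len",(np.linalg.norm(m)/2).round(4),"wid",(np.linalg.norm(n)/2).round(4),"yaw long",np.degrees(np.arctan2(m[1],m[0])).round(2),"from wid",np.degrees(np.arctan2(-n[0],n[1])).round(2))
E
python3 - <<'E'
from h import *
c=load("w7")
lid(c,[(261,81),(347,70),(358,201),(281,211)])
lid(c,[(439,95),(522,94),(509,219),(434,223)])
a=pt(c,(307,115),.042);b=pt(c,(315,180),.042);print(a,b,(a+b)/2,a-b)
E
```

```text
lid ctr [0.4223 0.2221 0.006 ] len 0.157 wid 0.0985 yaw long 12.44 from wid 13.39
lid ctr [0.4241 0.0184 0.006 ] len 0.1586 wid 0.1002 yaw long 10.21 from wid 8.5
[0.45770203 0.22985823 0.042     ] [0.38821873 0.21432312 0.042     ] [0.42296038 0.22209068 0.042     ] [0.0694833  0.01553512 0.        ]
```

```bash
python3 - <<'E'
from h import *
rel([.4227,.2221,.014],12.7)
E
```

```text
REL [ 0.0273 -0.0105  0.2272] turn -0.0775 dist 0.229
```

jog_arm(series=[[0.1,0.027,-0.0105,0.03,-0.077],[0.1,0.027,-0.0105,0.07,-0.077],[0.1,0.027,-0.0105,0.11,-0.077],[0.1,0.027,-0.0105,0.15,-0.077],[0.1,0.027,-0.0105,0.18,-0.077],[0.1,0.027,-0.0105,0.205,-0.077],[0.1,0.027,-0.0105,0.22,-0.077],[0.1,0.027,-0.0105,0.227,-0.077],[0.1,0.027,-0.0105,0.227,-0.077],[0.1,0.027,-0.0105,0.227,-0.077]])

```text
time_s: 6.05
ee_pos: [0.4232, 0.2226, 0.0147]
ee_rot: [0.994, 0.11, 0.0, 0.0]
force: [-0.2, 0.3, -0.3]
grip_width: 0.0771
```

```bash
python3 - <<'E'
from h import *
st();rel([.4227,.2221,.014],12.7)
c=snap("wrist","w8")
E
```

```text
t 6.05 p [0.4232 0.2226 0.0147] xaxis yaw 12.67 z [ 0. -0. -1.] q [ 0.897  0.303 -0.677  0.    -0.591  0.895] F [-0.15  0.31 -0.27] M [-0.004 -0.017  0.   ] w 0.0771
REL [-0.0006  0.0004  0.0007] turn -0.0003 dist 0.001
```

View pics/w8.png

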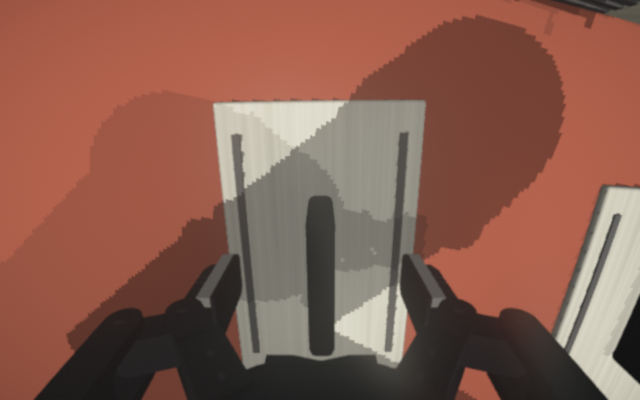

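The fin at column 320 is centred and square between the fingers. I'm closing at 40 N and lifting.

jog_arm(series=[[1,0,0,0,0],[1,0,0,0,0],[1,0,0,0,0],[1,0,0,0,0],[1,0,0,0,0],[1,0,0,0,0],[1,0,0,0,0],[1,0,0,0,0]], force=40)

```text
time_s: 6.77
ee_pos: [0.4232, 0.2226, 0.0146]
ee_rot: [0.994, 0.111, 0.0, -0.0]
force: [-1.8, 0.4, 6.2]
grip_width: 0.0111
```

```bash
python3 - <<'E'
from h import *
st()
E
```

```text
t 6.77 p [0.4232 0.2226 0.0146] xaxis yaw 12.73 z [ 0.  0. -1.] q [ 0.897  0.303 -0.677  0.    -0.59   0.896] F [-1.79  0.43  6.18] M [-0.078  0.541 -0.055] w 0.0111
```

jog_arm(series=[[1,0,0,-0.02,0],[1,0,0,-0.05,0],[1,0,0,-0.09,0],[1,0,0,-0.13,0],[1,0,0,-0.17,0],[1,0,0,-0.2,0],[1,0,0,-0.23,0],[1,0,0,-0.24,0]])

```text
time_s: 7.43
ee_pos: [0.4241, 0.2231, 0.2585]
ee_rot: [0.994, 0.111, 0.002, -0.002]
force: [1.3, 0.8, -2.2]
grip_width: 0.0115
```

```bash
python3 - <<'E'
from h import *
st();rel([.46,-.108,.26],-0.8)
c=snap("wrist","w9")
E
```

```text
t 7.43 p [0.4241 0.2231 0.2585] xaxis yaw 12.75 z [ 0.004  0.004 -1.   ] q [ 8.970e-01  8.000e-03 -3.640e-01  1.000e-03 -1.192e+00  8.960e-01] F [ 1.3   0.83 -2.21] M [ 0.237 -0.207  0.047] w 0.0115
REL [-0.0381  0.3309 -0.0027] turn 0.1506 dist 0.333
```

View pics/w9.png

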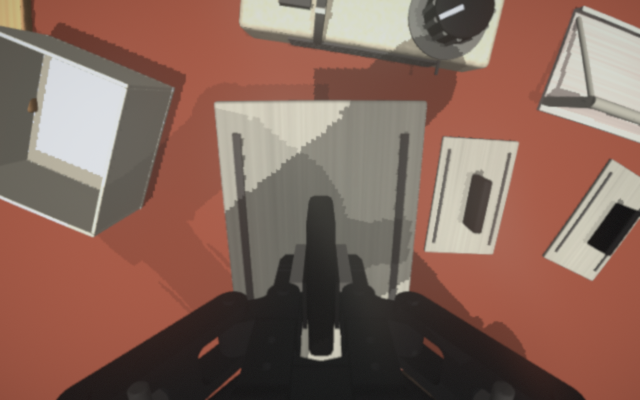

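The lid is held level, with its top edge at row 101 as before the lift. I'm moving it to the front of the rack.

jog_arm(series=[[1,-0.038,0.331,-0.003,0.15],[1,-0.038,0.331,-0.003,0.15],[1,-0.038,0.331,-0.003,0.15],[1,-0.038,0.331,-0.003,0.15],[1,-0.038,0.331,-0.003,0.15],[1,-0.038,0.331,-0.003,0.15],[1,-0.038,0.331,-0.003,0.15],[1,-0.038,0.331,-0.003,0.15],[1,-0.038,0.331,-0.003,0.15],[1,-0.038,0.331,-0.003,0.15]])

```text
time_s: 8.32
ee_pos: [0.4575, -0.1112, 0.2545]
ee_rot: [1.0, -0.01, -0.002, -0.0]
force: [0.3, -0.2, -4.4]
grip_width: 0.0111
```

```bash
python3 - <<'E'
from h import *
st();
c=snap("wrist","w10")
c=snap("top","top10"); crop("top10",300,150,480,280,4,"t10c")
st()
E
```

```text
t 8.32 p [ 0.4575 -0.1112  0.2545] xaxis yaw -1.09 z [-0.004  0.    -1.   ] q [ 1.800e-01  2.000e-03 -3.790e-01 -1.000e-03 -1.194e+00  1.372e+00] F [ 0.31 -0.24 -4.36] M [0.065 0.009 0.026] w 0.0111
t 8.42 p [ 0.458  -0.1089  0.2554] xaxis yaw -0.85 z [-0.003  0.    -1.   ] q [ 1.850e-01  1.000e-03 -3.780e-01 -1.000e-03 -1.195e+00  1.371e+00] F [ 0.05  0.78 -4.26] M [ 0.018 -0.029 -0.042] w 0.0112
```

View pics/w10.png

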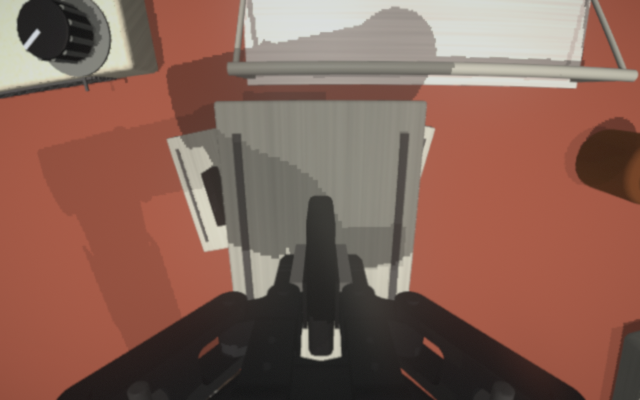

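View pics/t10c.png

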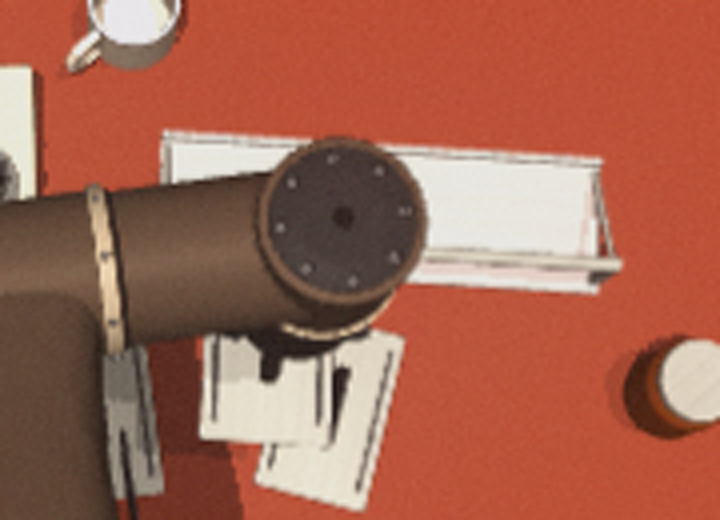

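```bash
python3 - <<'E'
from h import *
c=snap("wrist","w11"); st()
a=pt(c,(229,69),.084);b=pt(c,(637,75),.084)
print(a,b,np.linalg.norm(a-b),(a+b)/2,np.degrees(np.arctan2((a-b)[0],(a-b)[1])))
E
```

```text
t 8.47 p [ 0.4584 -0.1083  0.2558] xaxis yaw -0.75 z [-0.002  0.    -1.   ] q [ 1.870e-01  0.000e+00 -3.780e-01 -1.000e-03 -1.195e+00  1.371e+00] F [ 0.05  0.56 -3.04] M [0.073 0.026 0.006] w 0.011
[ 0.56587352 -0.02439139  0.084     ] [ 0.56279223 -0.42810152  0.084     ] 0.4037218928258794 [ 0.56433288 -0.22624646  0.084     ] 0.43729729289148456
```

View pics/w11.png

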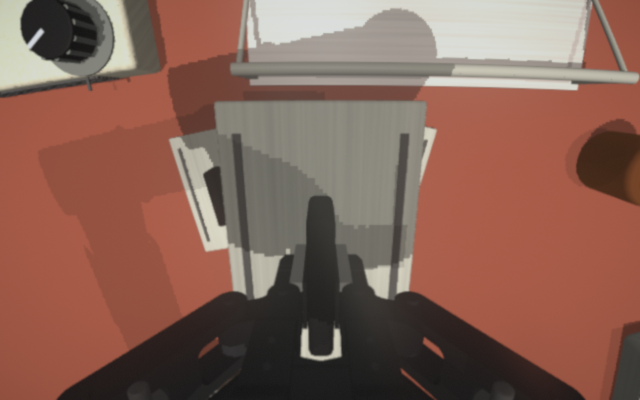

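```bash
python3 - <<'E'
from h import *
st();rel([.600,-.109,.17],-0.6);
E
```

```text
t 8.47 p [ 0.4584 -0.1083  0.2558] xaxis yaw -0.75 z [-0.002  0.    -1.   ] q [ 1.870e-01  0.000e+00 -3.780e-01 -1.000e-03 -1.195e+00  1.371e+00] F [ 0.05  0.56 -3.04] M [0.073 0.026 0.006] w 0.011
REL [ 0.1418 -0.0011  0.0855] turn -0.0017 dist 0.166
```

jog_arm(series=[[1,0.04,-0.001,0.0,0],[1,0.08,-0.001,0.02,0],[1,0.11,-0.001,0.05,0],[1,0.13,-0.001,0.07,0],[1,0.142,-0.001,0.085,0],[1,0.142,-0.001,0.085,0],[1,0.142,-0.001,0.085,0],[1,0.142,-0.001,0.085,0]])

```text
time_s: 9.13
ee_pos: [0.6009, -0.1084, 0.1724]
ee_rot: [1.0, -0.006, -0.0, 0.0]
force: [0.7, -0.5, -4.2]
grip_width: 0.0115
```

```bash
python3 - <<'E'
from h import *
st();rel([.600,-.109,.110],-0.6);
c=snap("wrist","w12")
E
```

```text
t 9.13 p [ 0.6009 -0.1084  0.1724] xaxis yaw -0.64 z [-0. -0. -1.] q [ 0.141  0.297 -0.218  0.    -1.056  1.418] F [ 0.65 -0.53 -4.18] M [-0.036 -0.026 -0.029] w 0.0115
REL [-0.0008  0.0006  0.0624] turn -0.0005 dist 0.062
```

View pics/w12.png

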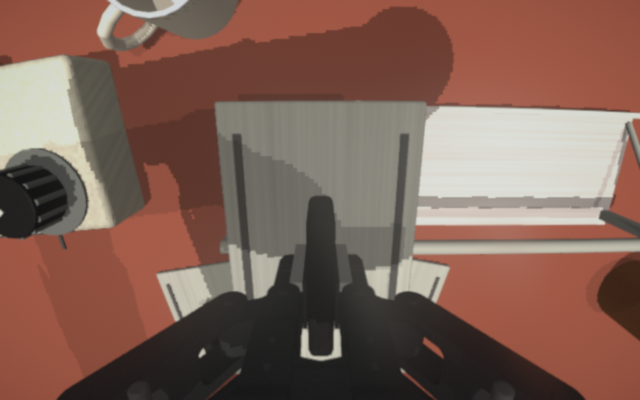

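```bash
crop="";python3 - <<'E'
from h import *
crop("w12",400,90,640,270,3,"w12c")
E
```

```text
(no output)
```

View pics/w12c.png

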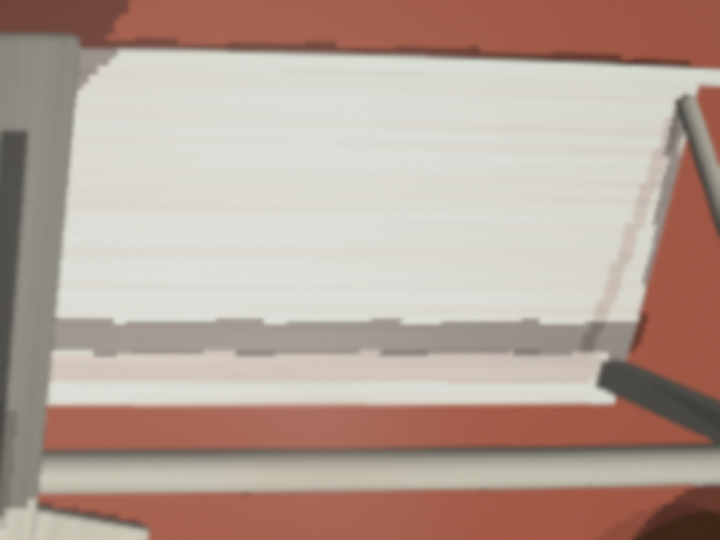

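```bash
python3 - <<'E'
from h import *
c=load("w12")
for n,p,z,o in [("rail",(533,246.3),.083,38),("rail2",(430,247.2),.083,38),("lip",(533,107.4),.016,-72),("lip2",(430,105.3),.016,-72),("base",(533,224.4),.006,50),("base2",(420,224.6),.006,50)]:
    q=pt(c,p,z);print(n,q.round(4),"xo",(q[0]+o/1e3).round(4))
E
```

```text
rail [ 0.5623 -0.2866  0.083 ] xo 0.6003
rail2 [ 0.5635 -0.1978  0.083 ] xo 0.6015
lip [ 0.6731 -0.3094  0.016 ] xo 0.6011
lip2 [ 0.6742 -0.2099  0.016 ] xo 0.6022
base [ 0.5496 -0.3399  0.006 ] xo 0.5996
base2 [ 0.5515 -0.2138  0.006 ] xo 0.6015
```

jog_arm(series=[[1,0,0,0.03,0],[1,0,0,0.05,0],[1,0,0,0.06,0],[1,0.001,0,0.066,0],[1,0.001,0,0.07,0],[1,0.003,0,0.073,0],[1,0.005,0,0.075,0],[1,0.007,0,0.077,0],[1,0.007,0,0.077,0]])

```text
time_s: 9.93
ee_pos: [0.6091, -0.11, 0.0964]
ee_rot: [1.0, -0.006, 0.001, 0.0]
force: [-2.4, -0.3, 4.1]
grip_width: 0.0115
```

```bash
python3 - <<'E'
from h import *
st()
c=snap("wrist","w13")
E
```

```text
t 9.93 p [ 0.6091 -0.11    0.0964] xaxis yaw -0.74 z [ 0.002 -0.    -1.   ] q [ 1.370e-01  3.810e-01 -2.880e-01  1.000e-03 -9.000e-01  1.421e+00] F [-2.39 -0.31  4.14] M [0.021 0.919 0.043] w 0.0115
```

View pics/w13.png

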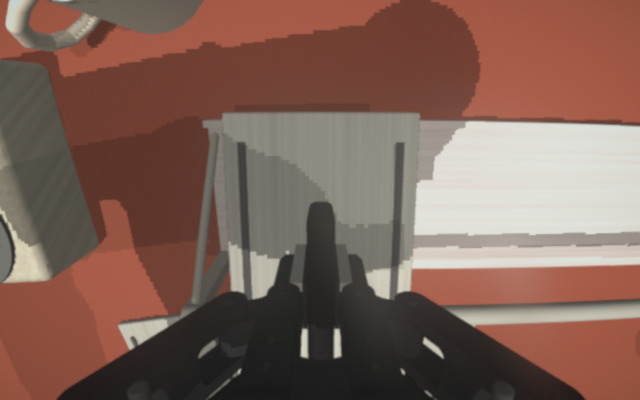

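jog_arm(series=[[1,0.002,0,0.004,0],[1,0.005,0,0.008,0],[1,0.007,0,0.0125,0],[1,0.0085,0,0.017,0],[1,0.0095,0,0.0215,0],[1,0.0105,0,0.026,0],[1,0.0105,0,0.026,0],[1,0.0105,0,0.026,0]])

```text
time_s: 10.65
ee_pos: [0.6211, -0.11, 0.0705]
ee_rot: [1.0, -0.006, 0.003, 0.0]
force: [6.2, -2.7, 2.1]
grip_width: 0.011
```

```bash
python3 - <<'E'
from h import *
st()
c=snap("wrist","w14"); c=snap("scene","s14"); crop("s14",170,150,430,280,3,"s14c")
E
```

```text
t 10.65 p [ 0.6211 -0.11    0.0705] xaxis yaw -0.73 z [ 0.005 -0.    -1.   ] q [ 1.340e-01  4.250e-01 -2.880e-01  1.000e-03 -8.530e-01  1.423e+00] F [ 6.19 -2.71  2.07] M [-0.668 -1.778 -0.003] w 0.011
```

View pics/w14.png

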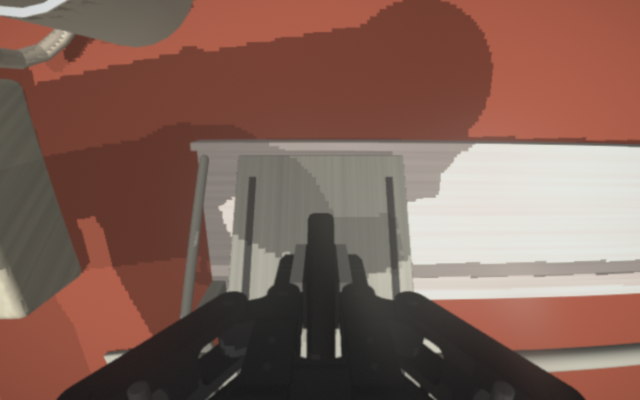

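View pics/s14c.png

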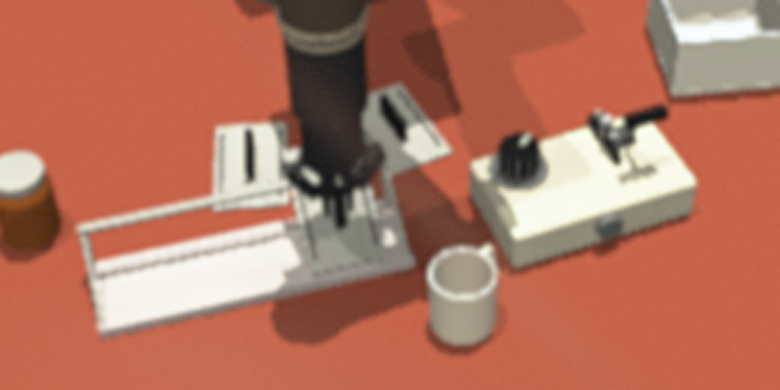

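jog_arm(series=[[1,0.002,0,0.003,0],[1,0.004,0,0.0055,0],[1,0.005,0,0.007,0],[1,0.005,0,0.007,0]])

```text
time_s: 11.08
ee_pos: [0.6254, -0.11, 0.0634]
ee_rot: [1.0, -0.006, 0.002, 0.0]
force: [2.4, -0.4, 5.5]
grip_width: 0.0115
```

```bash
python3 - <<'E'
from h import *
st()
c=snap("wrist","w15")
E
```

```text
t 11.08 p [ 0.6254 -0.11    0.0634] xaxis yaw -0.73 z [ 0.004 -0.    -1.   ] q [ 1.330e-01  4.400e-01 -2.830e-01  1.000e-03 -8.450e-01  1.424e+00] F [ 2.42 -0.41  5.45] M [-0.089 -0.756  0.005] w 0.0115
```

View pics/w15.png

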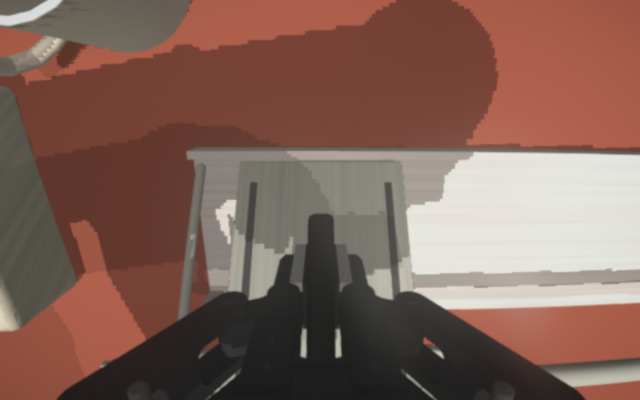

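jog_arm(series=[[0.4,0,0,0,0],[0.4,0,0,0,0],[0.4,0,0,0,0],[0.4,0,0,0,0],[0.4,0,0,-0.01,0],[0.4,0,0,-0.04,0],[0.4,0,0,-0.08,0],[0.4,0,0,-0.12,0],[0.4,0,0,-0.16,0],[0.2,-0.03,0,-0.2,0]])

```text
time_s: 11.97
ee_pos: [0.6009, -0.1099, 0.2586]
ee_rot: [1.0, -0.006, 0.001, 0.001]
force: [1.2, 0.5, 0.8]
grip_width: 0.0619
```

```bash
python3 - <<'E'
from h import *
st()
c=snap("wrist","w16"); c=snap("scene","s16"); crop("s16",170,150,430,280,3,"s16c")
E
```

```text
t 11.97 p [ 0.6009 -0.1099  0.2586] xaxis yaw -0.73 z [ 0.002 -0.001 -1.   ] q [ 1.390e-01  2.360e-01 -9.800e-02  1.000e-03 -1.235e+00  1.418e+00] F [1.19 0.54 0.76] M [ 0.047 -0.151  0.011] w 0.0619
```

View pics/w16.png

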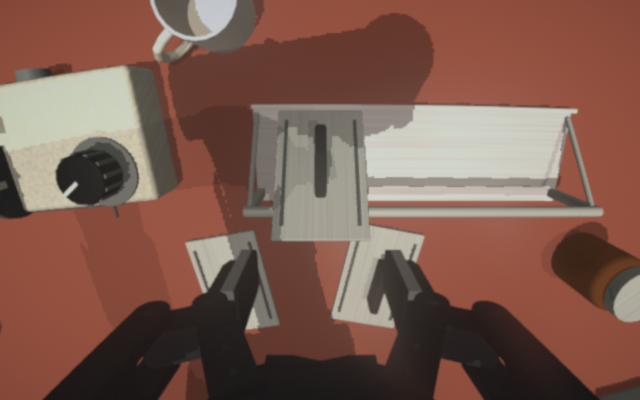

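View pics/s16c.png

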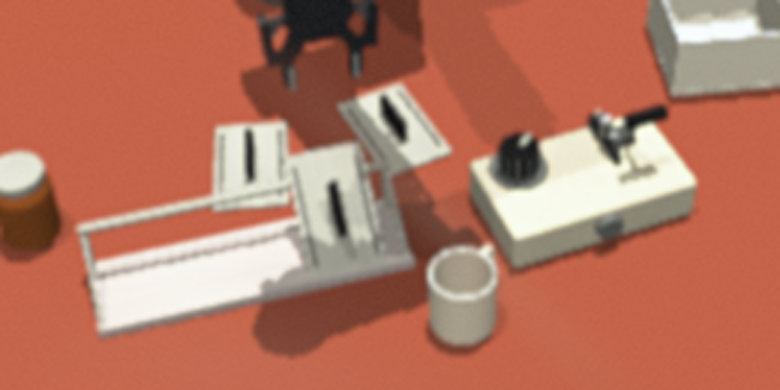

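Lid1 leans correctly, with its lower edge behind the lip and its back on the rail. Next is lid2.

```bash
python3 - <<'E'
from h import *
c=load("w16")
lid(c,[(352,224),(423,236),(395,326),(333,318)])
rel([.40,-.09,.24],-0.6)
E
```

```text
lid ctr [ 0.4326 -0.1872  0.006 ] len 0.1547 wid 0.0988 yaw long -10.16 from wid -10.63
REL [-0.1998 -0.0176  0.0215] turn -0.0015 dist 0.202
```

jog_arm(series=[[0.1,-0.2,-0.018,0.02,0],[0.1,-0.2,-0.018,0.02,0],[0.1,-0.2,-0.018,0.02,0],[0.1,-0.2,-0.018,0.02,0],[0.1,-0.2,-0.018,0.02,0],[0.1,-0.2,-0.018,0.02,0],[0.1,-0.2,-0.018,0.02,0]])

```text
time_s: 12.65
ee_pos: [0.3971, -0.0891, 0.2366]
ee_rot: [1.0, -0.006, 0.001, -0.0]
force: [1.7, 0.2, 0.8]
grip_width: 0.0767
```

```bash
python3 - <<'E'
from h import *
st()
c=snap("wrist","w17")
E
```

```text
t 12.65 p [ 0.3971 -0.0891  0.2366] xaxis yaw -0.71 z [ 0.003  0.001 -1.   ] q [ 0.27  -0.11  -0.525 -0.    -1.153  1.288] F [1.68 0.18 0.75] M [-0.073 -0.084 -0.032] w 0.0767
```

View pics/w17.png

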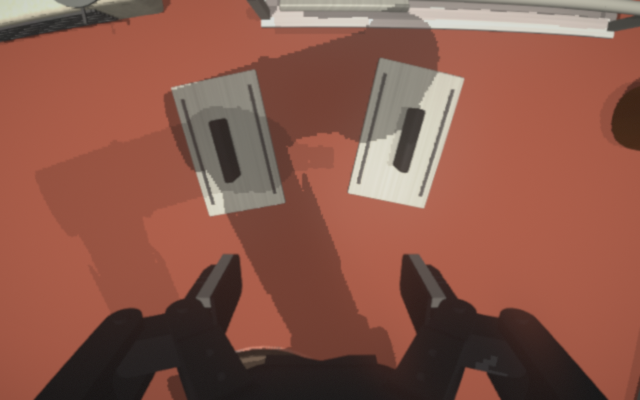

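```bash
python3 - <<'E'
from h import *
c=load("w17")
lid(c,[(172,88),(256,70),(285,202),(210,216)])
lid(c,[(379,59),(463,76),(424,208),(348,192)])
rel([.431,-.187,.0145],-10.5)
E
```

```text
lid ctr [0.4233 0.0179 0.006 ] len 0.1578 wid 0.099 yaw long 9.5 from wid 9.97
lid ctr [ 0.4329 -0.1867  0.006 ] len 0.1584 wid 0.0984 yaw long -11.74 from wid -11.66
REL [0.0332 0.0977 0.2221] turn 0.1087 dist 0.245
```

jog_arm(series=[[0.1,0.035,0.0975,0.03,0.119],[0.1,0.035,0.0975,0.07,0.119],[0.1,0.035,0.0975,0.11,0.119],[0.1,0.035,0.0975,0.14,0.119],[0.1,0.035,0.0975,0.15,0.119],[0.1,0.035,0.0975,0.15,0.119],[0.1,0.035,0.0975,0.15,0.119]])

```text
time_s: 13.28
ee_pos: [0.4319, -0.1875, 0.0844]
ee_rot: [0.995, -0.1, -0.003, 0.0]
force: [-0.5, 0.7, 1.3]
grip_width: 0.0765
```

```bash
python3 - <<'E'
from h import *
st(); rel([.4328,-.187,.0145],-11.4)
c=snap("wrist","w18")
E
```

```text
t 13.28 p [ 0.4319 -0.1875  0.0844] xaxis yaw -11.53 z [-0.005 -0.    -1.   ] q [ 0.01   0.182 -0.618  0.    -0.775  1.359] F [-0.49  0.66  1.25] M [-0.035 -0.073  0.042] w 0.0765
REL [ 0.0011 -0.0008  0.0699] turn -0.0014 dist 0.07
```

View pics/w18.png

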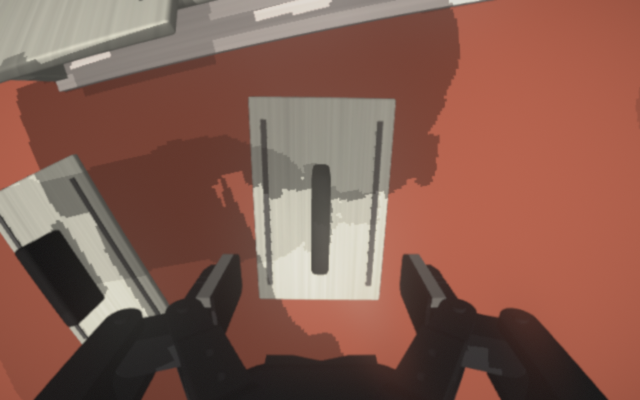

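jog_arm(series=[[0.1,0.001,0,0.03,0],[0.1,0.001,0,0.055,0],[0.1,0.001,0,0.07,0],[0.1,0.001,0,0.07,0],[1,0.001,0,0.07,0],[1,0.001,0,0.07,0],[1,0.001,0,0.07,0],[1,0.001,0,0.07,0],[1,0.001,0,0.07,0],[1,0.001,0,0.07,0]], force=40)

```text
time_s: 14.17
ee_pos: [0.4341, -0.1873, 0.0166]
ee_rot: [0.995, -0.1, 0.001, -0.0]
force: [-1.2, 1.7, 8.4]
grip_width: 0.0114
```

```bash
python3 - <<'E'
from h import *
st()
E
```

```text
t 14.17 p [ 0.4341 -0.1873  0.0166] xaxis yaw -11.47 z [ 0.002 -0.    -1.   ] q [ 0.011  0.292 -0.688  0.    -0.589  1.36 ] F [-1.16  1.69  8.44] M [ 0.7    0.44  -0.092] w 0.0114
```

jog_arm(series=[[1,0,0,-0.02,0],[1,0,0,-0.05,0],[1,0,0,-0.09,0],[1,0,0,-0.13,0],[1,0,0,-0.17,0],[1,0,0,-0.2,0],[1,0,0,-0.22,0],[1,0,0,-0.22,0]])

```text
time_s: 14.83
ee_pos: [0.4353, -0.1876, 0.2404]
ee_rot: [0.995, -0.1, 0.004, 0.0]
force: [0.7, 0.3, -3.2]
grip_width: 0.0115
```

```bash
python3 - <<'E'
from h import *
st();rel([.50,-.345,.24],-0.7)
c=snap("wrist","w19")
E
```

```text
t 14.83 p [ 0.4353 -0.1876  0.2404] xaxis yaw -11.45 z [ 0.008 -0.001 -1.   ] q [ 1.100e-02  1.000e-02 -4.050e-01  1.000e-03 -1.148e+00  1.360e+00] F [ 0.73  0.32 -3.2 ] M [-0.105 -0.247 -0.053] w 0.0115
REL [0.0947 0.1414 0.0011] turn -0.1195 dist 0.17
```

View pics/w19.png

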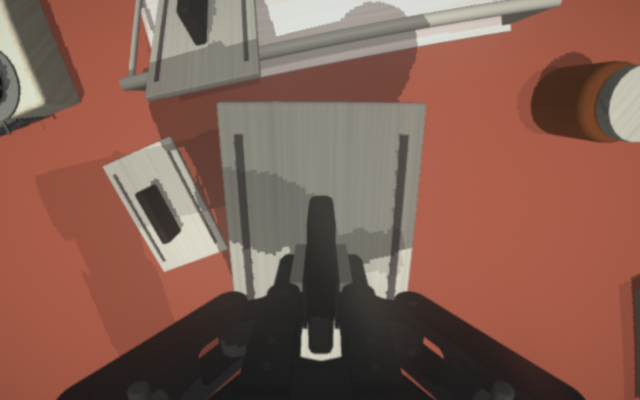

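jog_arm(series=[[1,0.095,0.141,0,-0.12],[1,0.095,0.141,0,-0.12],[1,0.095,0.141,0,-0.12],[1,0.095,0.141,0,-0.12],[1,0.095,0.141,0,-0.12],[1,0.095,0.141,0,-0.12],[1,0.095,0.141,0,-0.12]])

```text
time_s: 15.47
ee_pos: [0.4973, -0.3445, 0.2326]
ee_rot: [1.0, -0.007, -0.002, -0.001]
force: [-0.7, 0.9, -3.1]
grip_width: 0.0113
```

```bash
python3 - <<'E'
from h import *
st();rel([.5985,-.345,.173],-0.7)
E
```

```text
t 15.47 p [ 0.4973 -0.3445  0.2326] xaxis yaw -0.79 z [-0.004  0.002 -1.   ] q [-2.840e-01  2.470e-01 -1.430e-01 -1.000e-03 -1.186e+00  1.841e+00] F [-0.71  0.87 -3.06] M [ 0.113  0.063 -0.041] w 0.0113
REL [ 0.1015 -0.0007  0.0592] turn -0.001 dist 0.117
```

jog_arm(series=[[1,0.035,-0.001,0.01,0],[1,0.07,-0.001,0.03,0],[1,0.09,-0.001,0.05,0],[1,0.1,-0.001,0.06,0],[1,0.1,-0.001,0.06,0],[1,0.1,-0.001,0.06,0],[1,0.1,-0.001,0.06,0]])

```text
time_s: 16.05
ee_pos: [0.5978, -0.3441, 0.1763]
ee_rot: [1.0, -0.006, 0.0, 0.0]
force: [0.5, -0.2, -2.8]
grip_width: 0.0113
```

```bash
python3 - <<'E'
from h import *
st();rel([.5985,-.345,.1046],-0.7)
c=snap("wrist","w20")
E
```

```text
t 16.05 p [ 0.5978 -0.3441  0.1763] xaxis yaw -0.64 z [ 0. -0. -1.] q [-0.24   0.417 -0.027  0.    -1.127  1.8  ] F [ 0.49 -0.19 -2.83] M [-0.005 -0.01   0.037] w 0.0113
REL [0.0007 0.0009 0.0717] turn 0.0006 dist 0.072
```

View pics/w20.png

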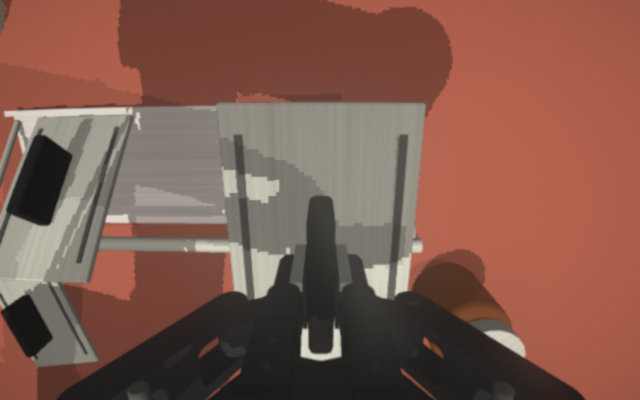

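jog_arm(series=[[1,0,0.001,0.03,0],[1,0,0.001,0.055,0],[1,0.001,0.001,0.067,0],[1,0.001,0.001,0.072,0],[1,0.004,0.001,0.0755,0],[1,0.0074,0.001,0.0787,0],[1,0.01,0.001,0.083,0],[1,0.0127,0.001,0.0869,0],[1,0.0127,0.001,0.0869,0]])

```text
time_s: 16.85
ee_pos: [0.6131, -0.3466, 0.0909]
ee_rot: [1.0, -0.006, 0.002, 0.001]
force: [0.3, -0.8, 3.0]
grip_width: 0.0113
```

```bash
python3 - <<'E'
from h import *
st()
c=snap("wrist","w21")
E
```

```text
t 16.85 p [ 0.6131 -0.3466  0.0909] xaxis yaw -0.63 z [ 0.004 -0.002 -1.   ] q [-0.238  0.508 -0.089  0.002 -0.97   1.797] F [ 0.26 -0.81  3.01] M [-0.198  0.049 -0.011] w 0.0113
```

View pics/w21.png

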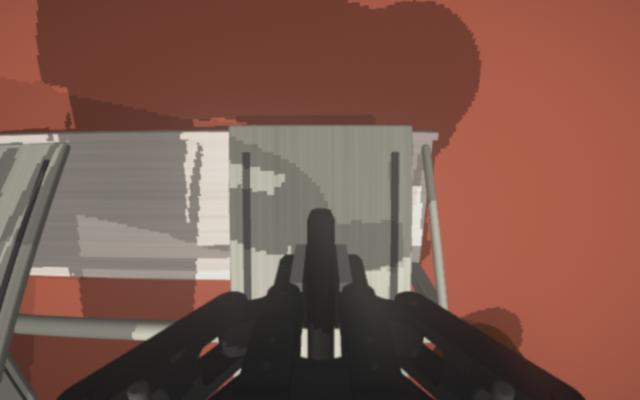

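jog_arm(series=[[1,0.002,0,0.0045,0],[1,0.0035,0,0.009,0],[1,0.005,0,0.0135,0],[1,0.006,0,0.018,0],[1,0.006,0,0.018,0],[1,0.009,0,0.021,0],[1,0.0115,0,0.024,0],[1,0.0115,0,0.024,0],[1,0.0115,0,0.024,0]])

```text
time_s: 17.65
ee_pos: [0.6236, -0.3465, 0.0671]
ee_rot: [1.0, -0.006, 0.001, 0.001]
force: [-0.4, 0.8, 9.4]
grip_width: 0.0115
```

```bash
python3 - <<'E'
from h import *
st()
c=snap("wrist","w22")
E
```

```text
t 17.65 p [ 0.6236 -0.3465  0.0671] xaxis yaw -0.65 z [ 0.002 -0.002 -1.   ] q [-2.340e-01  5.440e-01 -8.600e-02  1.000e-03 -9.380e-01  1.793e+00] F [-0.42  0.79  9.42] M [-0.02   0.756 -0.085] w 0.0115
```

View pics/w22.png

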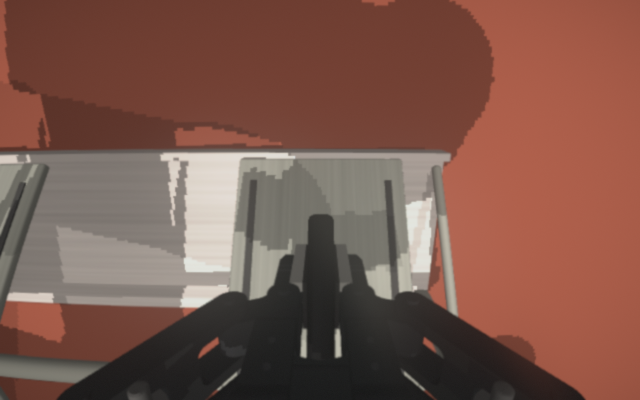

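Lid3's lower edge is just behind the lip, so I'm releasing it.

jog_arm(series=[[0.4,0,0,0,0],[0.4,0,0,0,0],[0.4,0,0,0,0],[0.4,0,0,0,0],[0.4,0,0,-0.01,0],[0.4,0,0,-0.04,0],[0.4,0,0,-0.08,0],[0.4,0,0,-0.12,0],[0.4,0,0,-0.16,0],[0.2,-0.03,0,-0.19,0]])

```text
time_s: 18.53
ee_pos: [0.5964, -0.3458, 0.2576]
ee_rot: [1.0, -0.005, 0.002, 0.001]
force: [-0.5, -0.1, 0.9]
grip_width: 0.0618
```

```bash
python3 - <<'E'
from h import *
st();rel([.40,-.0,.24],-0.6)
c=snap("wrist","w23"); 
E
```

```text
t 18.53 p [ 0.5964 -0.3458  0.2576] xaxis yaw -0.58 z [ 0.003 -0.002 -1.   ] q [-2.430e-01  3.670e-01  8.300e-02  1.000e-03 -1.283e+00  1.803e+00] F [-0.5  -0.06  0.89] M [-0.037  0.014 -0.02 ] w 0.0618
REL [-0.1999 -0.3438  0.0162] turn 0.0003 dist 0.398
```

View pics/w23.png

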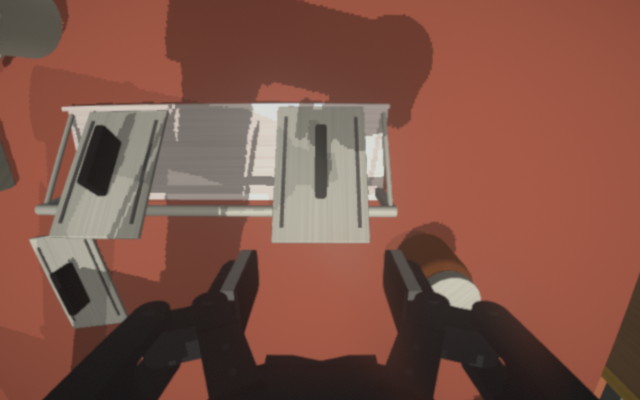

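jog_arm(series=[[0.1,-0.2,-0.344,0.016,0],[0.1,-0.2,-0.344,0.016,0],[0.1,-0.2,-0.344,0.016,0],[0.1,-0.2,-0.344,0.016,0],[0.1,-0.2,-0.344,0.016,0],[0.1,-0.2,-0.344,0.016,0],[0.1,-0.2,-0.344,0.016,-0.1],[0.1,-0.2,-0.344,0.016,-0.1],[0.1,-0.2,-0.344,0.016,-0.1],[0.1,-0.2,-0.344,0.016,-0.1]])

```text
time_s: 19.42
ee_pos: [0.395, 0.0027, 0.2385]
ee_rot: [0.997, 0.073, 0.001, -0.001]
force: [0.2, 0.5, 0.8]
grip_width: 0.0768
```

jog_arm(series=[[0.1,0,0,0,0],[0.1,0,0,0,0]])

```text
time_s: 19.58
ee_pos: [0.3968, 0.0019, 0.2389]
ee_rot: [0.997, 0.074, 0.001, -0.0]
force: [0.3, 0.0, 0.4]
grip_width: 0.0766
```

```bash
python3 - <<'E'
from h import *
st()
c=snap("wrist","w24"); 
E
```

```text
t 19.58 p [0.3968 0.0019 0.2389] xaxis yaw 8.53 z [ 0.002  0.001 -1.   ] q [ 0.509 -0.132 -0.538  0.    -1.163  1.21 ] F [0.29 0.01 0.4 ] M [-0.019  0.004  0.003] w 0.0766
```

View pics/w24.png

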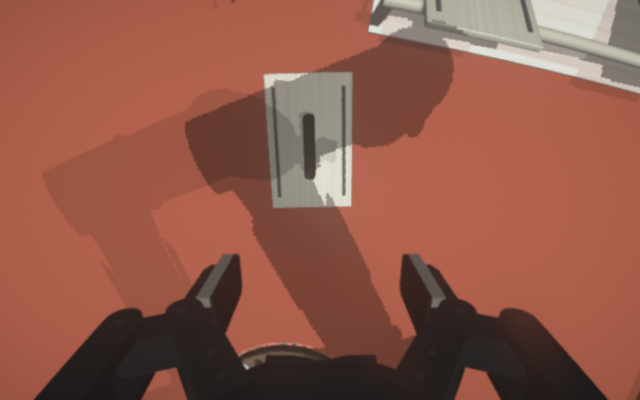

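```bash
python3 - <<'E'
from h import *
c=load("w24")
lid(c,[(265,74),(352,73),(351,207),(273,208)])
a=pt(c,(309,114),.042);b=pt(c,(309.5,179),.042);print((a+b)/2)
rel([.4233,.0179,.0825],10)
E
```

```text
lid ctr [0.4227 0.0184 0.006 ] len 0.1592 wid 0.0982 yaw long 9.51 from wid 9.19
[0.42428487 0.0185812  0.042     ]
REL [ 0.028  -0.0126  0.1563] turn -0.0173 dist 0.159
```

jog_arm(series=[[0.1,0.028,-0.0125,0.04,-0.012],[0.1,0.028,-0.0125,0.08,-0.012],[0.1,0.028,-0.0125,0.12,-0.012],[0.1,0.028,-0.0125,0.15,-0.012],[0.1,0.028,-0.0125,0.156,-0.012],[0.1,0.028,-0.0125,0.156,-0.012],[0.1,0.028,-0.0125,0.156,-0.012]])

```text
time_s: 20.22
ee_pos: [0.4242, 0.0169, 0.0831]
ee_rot: [0.997, 0.082, 0.0, 0.0]
force: [0.2, -0.9, 0.3]
grip_width: 0.0768
```

```bash
python3 - <<'E'
from h import *
st(); rel([.4233,.0182,.0145],9.6)
c=snap("wrist","w25")
E
```

```text
t 20.22 p [0.4242 0.0169 0.0831] xaxis yaw 9.37 z [ 0.    -0.001 -1.   ] q [ 5.090e-01  1.070e-01 -7.190e-01  1.000e-03 -7.450e-01  1.224e+00] F [ 0.17 -0.89  0.27] M [ 0.014 -0.062  0.031] w 0.0768
REL [-0.0007 -0.0014  0.0686] turn -0.0026 dist 0.069
```

View pics/w25.png

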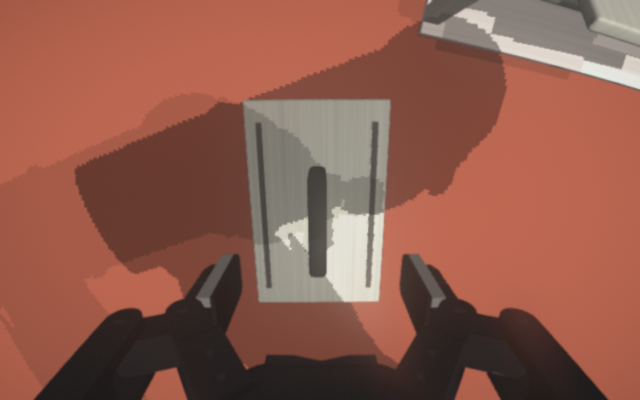

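jog_arm(series=[[0.1,0,-0.0015,0.03,0],[0.1,0,-0.0015,0.055,0],[0.1,0,-0.0015,0.0685,0],[0.1,0,-0.0015,0.0685,0],[1,0,-0.0015,0.0685,0],[1,0,-0.0015,0.0685,0],[1,0,-0.0015,0.0685,0],[1,0,-0.0015,0.0685,0],[1,0,-0.0015,0.0685,0],[1,0,-0.0015,0.0685,0]], force=40)

```text
time_s: 21.1
ee_pos: [0.4235, 0.0191, 0.0145]
ee_rot: [0.997, 0.082, 0.001, -0.0]
force: [-3.4, 1.4, 8.5]
grip_width: 0.0115
```

```bash
python3 - <<'E'
from h import *
st()
E
```

```text
t 21.1 p [0.4235 0.0191 0.0145] xaxis yaw 9.44 z [ 0.002  0.001 -1.   ] q [ 0.515  0.231 -0.796  0.    -0.542  1.22 ] F [-3.42  1.45  8.54] M [0.391 0.81  0.139] w 0.0115
```

jog_arm(series=[[1,0,0,-0.02,0],[1,0,0,-0.05,0],[1,0,0,-0.09,0],[1,0,0,-0.13,0],[1,0,0,-0.17,0],[1,0,0,-0.21,0],[1,0,0,-0.23,0],[1,0,0,-0.23,0]])

```text
time_s: 21.77
ee_pos: [0.4249, 0.0195, 0.2486]
ee_rot: [0.997, 0.082, 0.004, -0.001]
force: [0.6, 0.4, -4.0]
grip_width: 0.0111
```

```bash
python3 - <<'E'
from h import *
st();rel([.48,-.227,.245],-0.7)
c=snap("wrist","w26")
E
```

```text
t 21.77 p [0.4249 0.0195 0.2486] xaxis yaw 9.43 z [ 0.008  0.003 -1.   ] q [ 5.150e-01 -8.800e-02 -4.780e-01  1.000e-03 -1.172e+00  1.220e+00] F [ 0.62  0.39 -3.95] M [-0.045 -0.202 -0.014] w 0.0111
REL [0.0139 0.2522 0.0033] turn 0.1126 dist 0.253
```

View pics/w26.png

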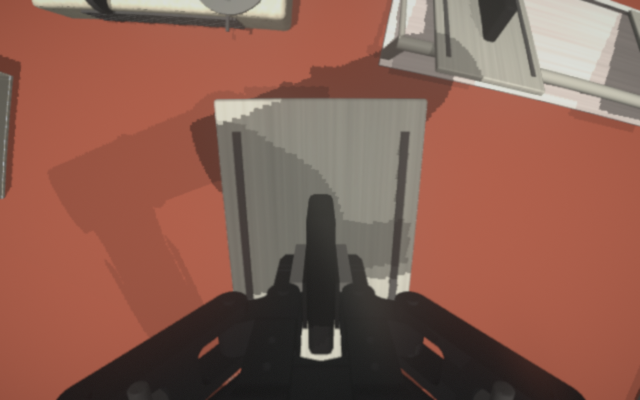

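jog_arm(series=[[1,0.014,0.252,0.003,0.113],[1,0.014,0.252,0.003,0.113],[1,0.014,0.252,0.003,0.113],[1,0.014,0.252,0.003,0.113],[1,0.014,0.252,0.003,0.113],[1,0.014,0.252,0.003,0.113],[1,0.014,0.252,0.003,0.113],[1,0.014,0.252,0.003,0.113],[1,0.014,0.252,0.003,0.113]])

```text
time_s: 22.57
ee_pos: [0.4765, -0.2275, 0.2383]
ee_rot: [1.0, -0.008, -0.002, -0.001]
force: [0.4, 0.6, -2.5]
grip_width: 0.0113
```

```bash
python3 - <<'E'
from h import *
st();rel([.600,-.227,.17],-0.7)
c=snap("wrist","w27")
a=pt(c,(0,0),.1)
E
```

```text
t 22.57 p [ 0.4765 -0.2275  0.2383] xaxis yaw -0.88 z [-0.004  0.001 -1.   ] q [-7.400e-02  1.140e-01 -2.960e-01 -1.000e-03 -1.165e+00  1.630e+00] F [ 0.43  0.64 -2.48] M [0.018 0.004 0.023] w 0.0113
REL [ 0.1238 -0.0023  0.0678] turn -0.002 dist 0.141
```

View pics/w27.png

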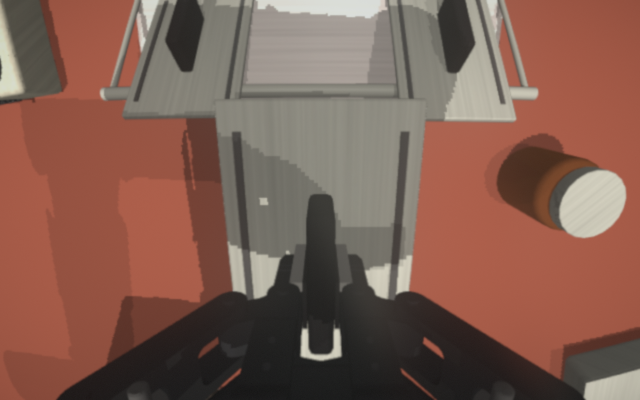

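```bash
python3 - <<'E'
from h import *
c=load("w27")
a=[pt(c,p,.112) for p in [(124,117),(238,118),(408,120),(516,121)]]
print(np.array(a).round(4))
E
```

```text
[[ 0.5453 -0.0608  0.112 ]
 [ 0.5416 -0.1591  0.112 ]
 [ 0.5378 -0.3011  0.112 ]
 [ 0.5369 -0.3947  0.112 ]]
```

jog_arm(series=[[1,0.04,-0.001,0,0],[1,0.08,-0.001,0,0],[1,0.11,-0.001,0.03,0],[1,0.122,-0.001,0.055,0],[1,0.122,-0.001,0.065,0],[1,0.122,-0.001,0.065,0],[1,0.122,-0.001,0.065,0],[1,0.122,-0.001,0.065,0]])

```text
time_s: 23.28
ee_pos: [0.6001, -0.2276, 0.1774]
ee_rot: [1.0, -0.006, 0.001, 0.0]
force: [0.6, -0.7, -2.9]
grip_width: 0.0112
```

```bash
python3 - <<'E'
from h import *
st();rel([.600,-.228,.1026],-0.7)
c=snap("wrist","w28")
E
```

```text
t 23.28 p [ 0.6001 -0.2276  0.1774] xaxis yaw -0.69 z [ 0.002 -0.001 -1.   ] q [-5.900e-02  3.410e-01 -1.420e-01  1.000e-03 -1.086e+00  1.617e+00] F [ 0.58 -0.71 -2.91] M [ 0.024 -0.004 -0.05 ] w 0.0112
REL [-0.0002  0.0004  0.0748] turn 0.0001 dist 0.075
```

View pics/w28.png

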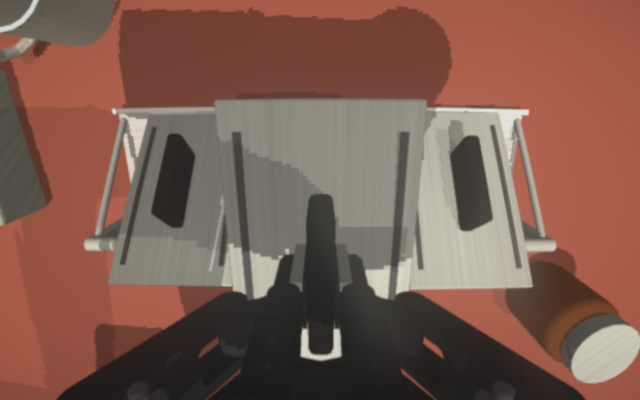

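jog_arm(series=[[1,0,0,0.03,0],[1,0,0,0.055,0],[1,0,0,0.07,0],[1,0.001,0,0.075,0],[1,0.003,0,0.0785,0],[1,0.006,0,0.082,0],[1,0.009,0,0.086,0],[1,0.011,0,0.09,0],[1,0.011,0,0.09,0]])

```text
time_s: 24.08
ee_pos: [0.6131, -0.2289, 0.0883]
ee_rot: [1.0, -0.006, 0.002, 0.001]
force: [0.7, -0.9, 3.0]
grip_width: 0.0112
```

```bash
python3 - <<'E'
from h import *
st()
c=snap("wrist","w29")
E
```

```text
t 24.08 p [ 0.6131 -0.2289  0.0883] xaxis yaw -0.72 z [ 0.005 -0.001 -1.   ] q [-5.900e-02  4.390e-01 -2.150e-01  1.000e-03 -9.120e-01  1.617e+00] F [ 0.68 -0.87  3.  ] M [-0.202  0.049 -0.009] w 0.0112
```

View pics/w29.png

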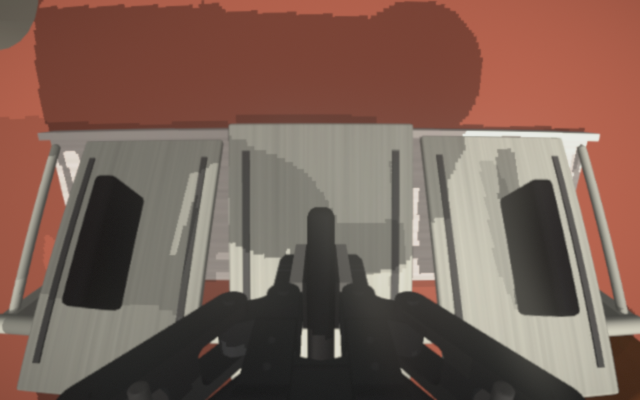

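jog_arm(series=[[1,0.002,0,0.0045,0],[1,0.0037,0,0.009,0],[1,0.005,0,0.0135,0],[1,0.0058,0,0.018,0],[1,0.0058,0,0.018,0],[1,0.009,0,0.021,0],[1,0.0115,0,0.024,0],[1,0.0115,0,0.024,0],[1,0.0115,0,0.024,0]])

```text
time_s: 24.88
ee_pos: [0.6233, -0.229, 0.0659]
ee_rot: [1.0, -0.006, 0.002, 0.001]
force: [-7.5, 2.6, 23.4]
grip_width: 0.0115
```

```bash
python3 - <<'E'
from h import *
st()
c=snap("wrist","w30")
E
```

```text
t 24.88 p [ 0.6233 -0.229   0.0659] xaxis yaw -0.71 z [ 0.003 -0.001 -1.   ] q [-0.058  0.477 -0.211  0.002 -0.88   1.616] F [-7.48  2.6  23.39] M [ 1.014  3.04  -0.037] w 0.0115
```

View pics/w30.png

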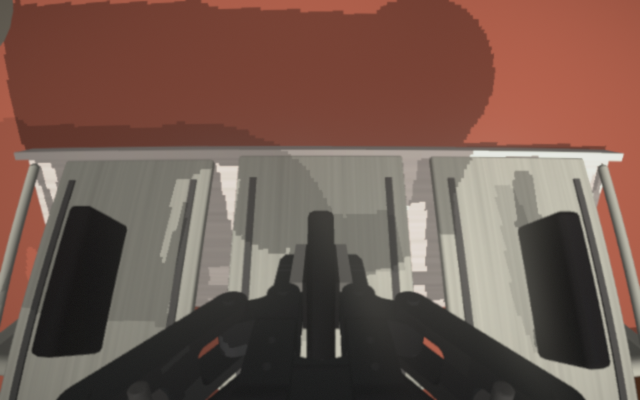

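jog_arm(series=[[1,-0.002,0,-0.001,0],[1,-0.004,0,-0.003,0],[1,-0.004,0,-0.003,0]])

```text
time_s: 25.18
ee_pos: [0.6216, -0.2287, 0.0674]
ee_rot: [1.0, -0.006, 0.004, 0.001]
force: [4.7, -0.1, 4.6]
grip_width: 0.0114
```

```bash
python3 - <<'E'
from h import *
st()
crop("w30",200,120,460,260,3,"w30c")
c=snap("wrist","w31");crop("w31",200,120,460,260,3,"w31c")
E
```

```text
t 25.18 p [ 0.6216 -0.2287  0.0674] xaxis yaw -0.73 z [ 0.007 -0.001 -1.   ] q [-5.800e-02  4.710e-01 -2.170e-01  1.000e-03 -8.750e-01  1.616e+00] F [ 4.7  -0.09  4.61] M [ 0.044 -1.377 -0.025] w 0.0114
```

View pics/w30c.png

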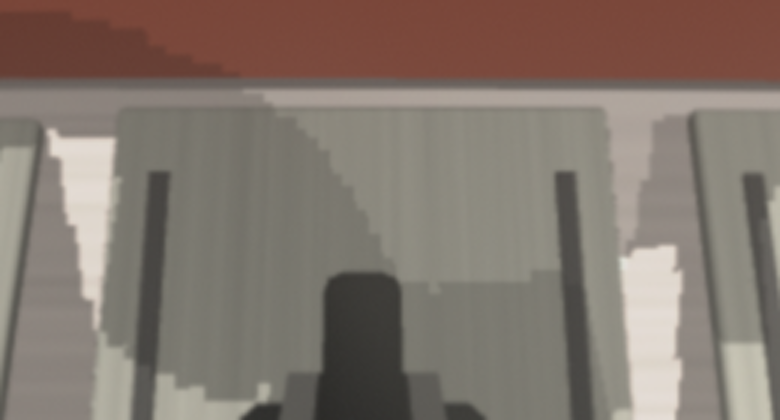

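View pics/w31c.png

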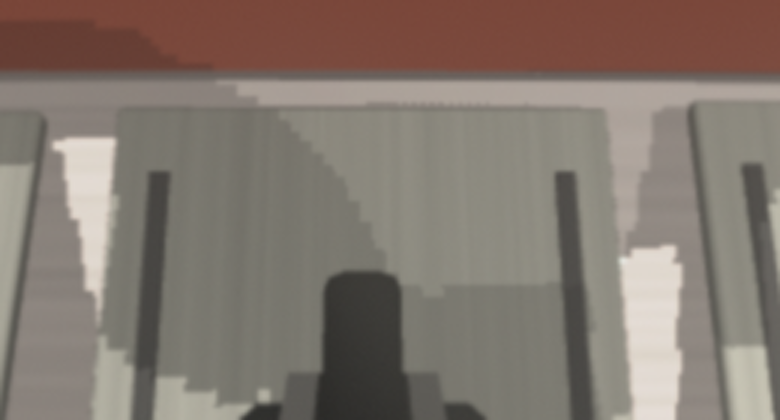

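jog_arm(series=[[0.6,0,0,0,0],[0.5,0,0,0,0],[0.5,0,0,0,0],[0.5,0,0,0,0],[0.5,0,0,-0.01,0],[0.5,0,0,-0.04,0],[0.5,0,0,-0.08,0],[0.5,0,0,-0.12,0],[0.5,0,0,-0.16,0],[0.2,-0.03,0,-0.19,0]])

```text
time_s: 26.07
ee_pos: [0.5921, -0.2284, 0.2575]
ee_rot: [1.0, -0.006, 0.002, 0.001]
force: [1.0, -0.9, 1.1]
grip_width: 0.0534
```

```bash
python3 - <<'E'
from h import *
st();rel([.6045,.1325,.26],-0.7)
c=snap("wrist","w32"); c=snap("scene","s32"); crop("s32",170,150,430,280,3,"s32c")
E
```

```text
t 26.07 p [ 0.5921 -0.2284  0.2575] xaxis yaw -0.7 z [ 0.003 -0.002 -1.   ] q [-0.06   0.276 -0.047  0.002 -1.245  1.618] F [ 1.02 -0.91  1.13] M [-0.043 -0.146 -0.008] w 0.0534
REL [ 0.008  -0.361  -0.0031] turn 0.0 dist 0.361
```

View pics/w32.png

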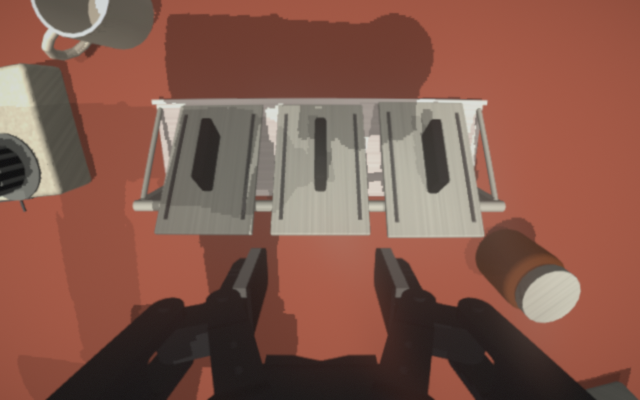

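View pics/s32c.png

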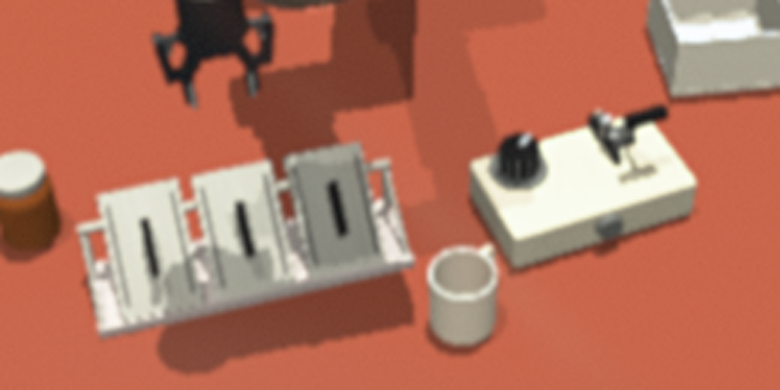

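```bash
python3 - <<'E'
from h import *
c=load("w32"); im=c["frame"].copy()
ro=np.array([.601,-.227]);yaw=np.radians(179.3)
ex=np.array([np.cos(yaw),np.sin(yaw)]);ey=np.array([-ex[1],ex[0]])
def W(x,y,z): return np.r_[ro+ex*x/1e3+ey*y/1e3,z/1e3]
t=np.radians(40);d=np.array([np.cos(t),np.sin(t)]);n=np.array([-np.sin(t),np.cos(t)])
for s in (-118,0,118):
    pts=[]
    for a,b in [(-80,-50),(80,-50),(80,50),(-80,50)]:
        p=np.array([-2,57])+a*d+6*n
        pts.append(W(p[0],s+b,p[1]))
    cv2.polylines(im,[proj(c,pts).round().astype(int)],True,(0,255,0),1)
lip=[W(-67,-200,16),W(-67,200,16)]
cv2.polylines(im,[proj(c,lip).round().astype(int)],True,(255,0,0),1)
cv2.imwrite("pics/w32o.png",cv2.resize(im[80:260,120:510],None,fx=2,fy=2,interpolation=cv2.INTER_CUBIC))
E
```

```text
(no output)
```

View pics/w32o.png

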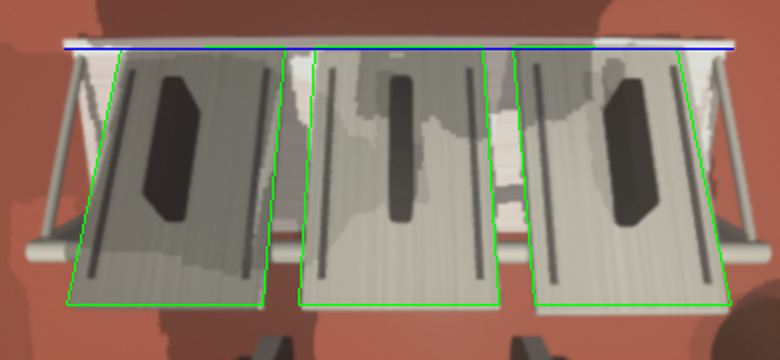

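All three lids match the modelled leaning pose in the green overlay. Next is the knob, starting with the tool wound well anticlockwise.

jog_arm(series=[[0.1,0.005,-0.361,-0.003,0],[0.1,0.005,-0.361,-0.003,0],[0.1,0.005,-0.361,-0.003,0],[0.1,0.005,-0.361,-0.003,-0.2],[0.1,0.005,-0.361,-0.003,-0.4],[0.1,0.005,-0.361,-0.003,-0.5],[0.1,0.005,-0.361,-0.003,-0.6],[0.1,0.005,-0.361,-0.003,-0.6],[0.1,0.005,-0.361,-0.003,-0.6],[0.1,0.005,-0.361,-0.003,-0.6]])

```text
time_s: 27.0
ee_pos: [0.5985, 0.1376, 0.2568]
ee_rot: [0.906, 0.422, -0.0, -0.0]
force: [1.1, -0.7, -0.5]
grip_width: 0.0767
```

```bash
python3 - <<'E'
from h import *
st();rel([.6045,.1325,.25])
c=snap("wrist","w33")
E
```

```text
t 27.0 p [0.5985 0.1376 0.2568] xaxis yaw 49.95 z [-0.  0. -1.] q [ 0.543  0.245 -0.09  -0.    -1.236  1.899] F [ 1.11 -0.71 -0.5 ] M [-0.149 -0.06  -0.02 ] w 0.0767
REL [-0.      0.0079  0.0068] turn 0 dist 0.01
```

View pics/w33.png

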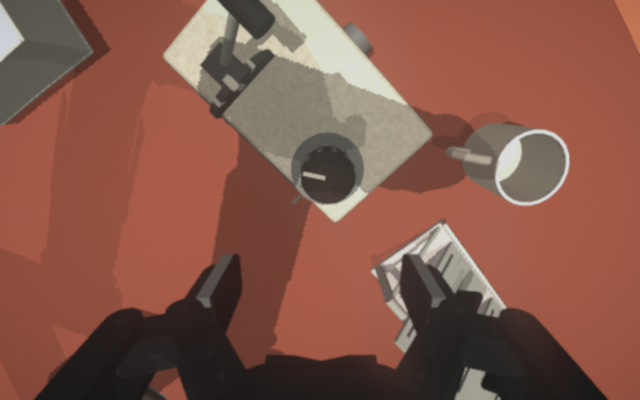

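```bash
python3 - <<'E'
from h import *
c=load("w33")
print(pt(c,(328,174),.102)); 
crop("w33",270,110,390,230,6,"w33c")
E
```

```text
[0.61066758 0.1398271  0.102     ]
```

View pics/w33c.png

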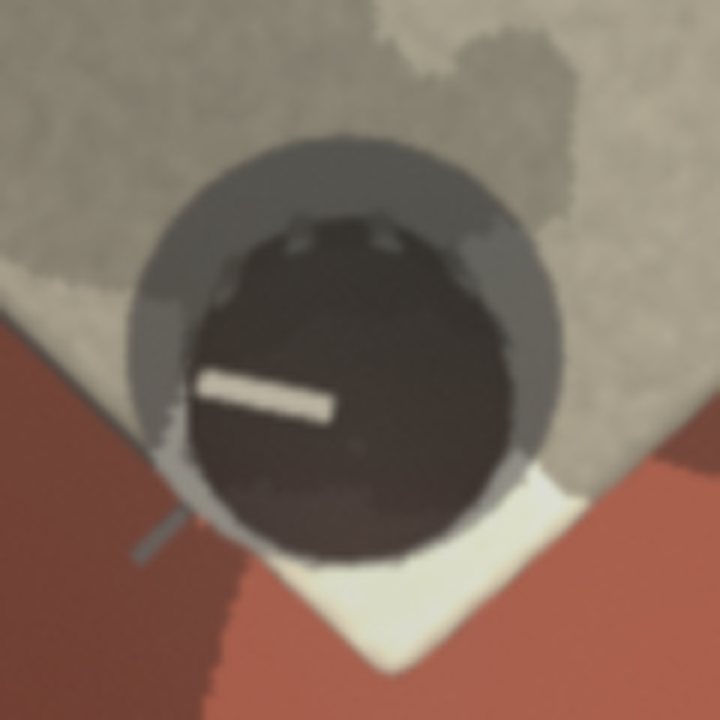

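```bash
python3 - <<'E'
from h import *
c=load("w33")
print(pt(c,(328.3,177.5),.102))
a=pt(c,(270+200/6,110+382/6),.102);b=pt(c,(270+332/6,110+410/6),.102);print(a,b,np.degrees(np.arctan2(*(a-b)[1::-1])),np.linalg.norm(a-b))
for p,z in [((270+127/6,110+350/6),.062),((270+563/6,110+350/6),.062)]: print(pt(c,p,z))
E
```

```text
[0.60866711 0.13695524 0.102     ]
[0.59259387 0.15545023 0.102     ] [0.60592612 0.13816913 0.102     ] 127.64994126886997 0.021826254541411287
[0.57856667 0.16280406 0.062     ]
[0.63942528 0.1116958  0.062     ]
```

jog_arm(series=[[0.1,0,0.006,0.04,-0.57],[0.1,0,0.006,0.08,-0.57],[0.1,0,0.006,0.08,-0.57],[0.1,0,0.006,0.08,-0.57],[0.1,0,0.006,0.08,-0.57],[0.1,0,0.006,0.08,-0.57],[0.1,0,0.006,0.08,-0.57],[0.1,0,0.006,0.08,-0.57],[0.1,0,0.006,0.08,-0.57],[0.1,0,0.006,0.08,-0.57]])

```text
time_s: 27.88
ee_pos: [0.6032, 0.1286, 0.1771]
ee_rot: [0.64, 0.768, -0.0, -0.0]
force: [0.3, -0.3, -0.6]
grip_width: 0.0768
```

```bash
python3 - <<'E'
from h import *
st()
c=snap("wrist","w34")
E
```

```text
t 27.88 p [0.6032 0.1286 0.1771] xaxis yaw 100.35 z [-0. -0. -1.] q [ 0.526  0.303 -0.198 -0.    -1.07   2.796] F [ 0.26 -0.28 -0.57] M [ 0.042  0.018 -0.028] w 0.0768
```

View pics/w34.png

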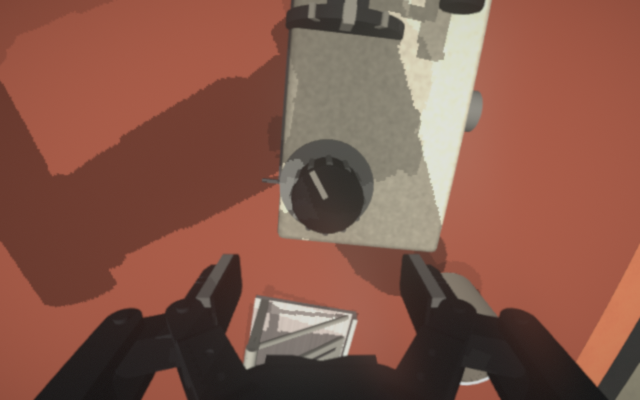

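```bash
python3 - <<'E'
from h import *
crop("w34",260,120,400,250,5,"w34c")
E
```

```text
(no output)
```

View pics/w34c.png

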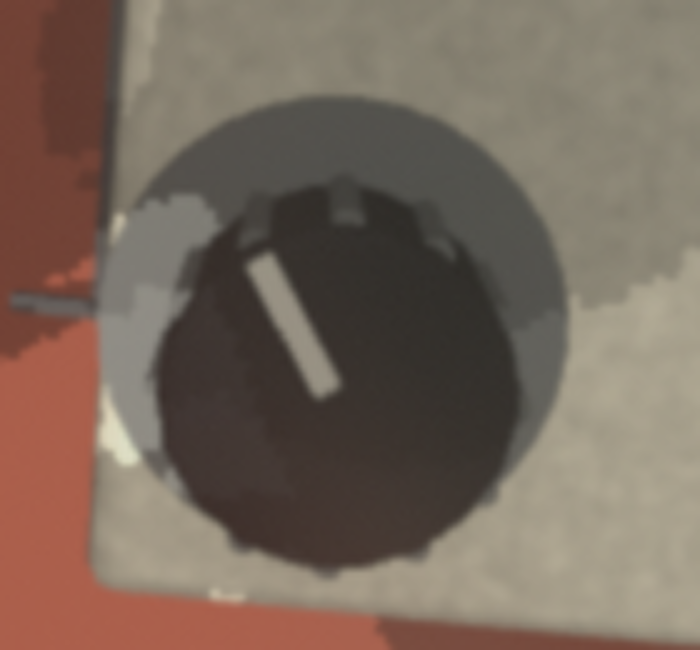

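```bash
python3 - <<'E'
from h import *
c=load("w34"); k=pt(c,(327.8,198),.102)
print(k,pt(c,(326.8,185.8),.062),pt(c,(326.8,185.8),.066))
a=pt(c,(260+260/5,120+257/5),.102);b=pt(c,(260+328/5,120+393/5),.102);print(np.degrees(np.arctan2(*(a-b)[1::-1])))
for p in [(287,85),(281,236),(438,250)]: print(pt(c,p,.06))
rel([k[0],k[1],.07]); st()
E
```

```text
[0.60788864 0.13914864 0.102     ] [0.60825204 0.13735816 0.062     ] [0.60797377 0.13842648 0.066     ]
126.04619356516434
[0.56258453 0.21166833 0.06      ]
[0.57643516 0.083255   0.06      ]
[0.72101753 0.09499411 0.06      ]
REL [0.0095 0.0065 0.1071] turn 0 dist 0.108
t 27.93 p [0.6032 0.1287 0.1771] xaxis yaw 100.4 z [-0. -0. -1.] q [ 0.526  0.303 -0.198 -0.    -1.07   2.797] F [-0.15 -0.14  0.5 ] M [ 0.013 -0.039 -0.096] w 0.0769
```

```bash
python3 - <<'E'
from h import *
c=load("w3"); print(pt(c,(258.5,27),.102)); c=load("top1"); print(pt(c,(293.7,194),.102))
c=snap("top","top35"); crop("top35",225,130,485,300,3,"t35c")
E
```

```text
[0.60661298 0.13786616 0.102     ]
[0.60494959 0.13196856 0.102     ]
```

jog_arm(series=[[0,0.0085,0.0055,0.01,0],[0,0.0085,0.0055,0.04,0],[0,0.0085,0.0055,0.05,0],[0,0.0085,0.0055,0.05,0]])

```text
time_s: 28.32
ee_pos: [0.605, 0.1378, 0.1234]
ee_rot: [0.639, 0.769, -0.003, -0.001]
force: [-0.9, -0.4, -0.3]
grip_width: 0.0858
```

```bash
python3 - <<'E'
from h import *
st()
c=snap("wrist","w36")
E
```

```text
t 28.32 p [0.605  0.1378 0.1234] xaxis yaw 100.59 z [-0.006 -0.003 -1.   ] q [ 5.380e-01  3.610e-01 -2.480e-01 -1.000e-03 -9.690e-01  2.789e+00] F [-0.93 -0.45 -0.3 ] M [-0.035  0.093  0.028] w 0.0858
```

View pics/w36.png

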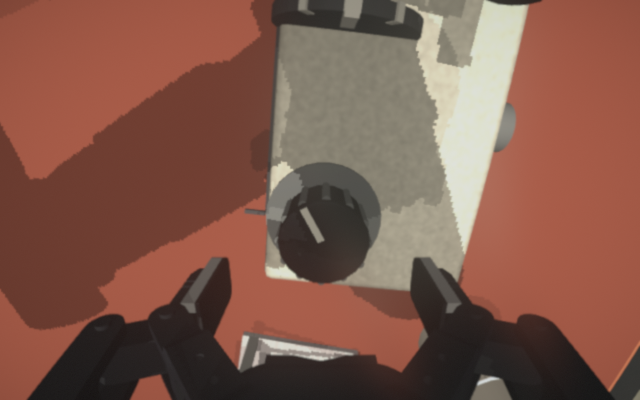

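```bash
python3 - <<'E'
from h import *
c=load("w36"); k=pt(c,(323.5,235.5),.102);print(k)
rel([.6075,.1380,.07]);st()
E
```

```text
[0.60695381 0.14243596 0.102     ]
REL [-0.0002  0.0015  0.0554] turn 0 dist 0.055
t 28.37 p [0.6062 0.138  0.1254] xaxis yaw 100.63 z [-0.003 -0.002 -1.   ] q [ 0.538  0.359 -0.245 -0.    -0.971  2.79 ] F [0.29 0.61 0.6 ] M [ 0.068 -0.019 -0.004] w 0.0857
```

jog_arm(series=[[0,0.001,0.0012,0.02,0],[0,0.001,0.0012,0.04,0],[0,0.001,0.0012,0.0545,0],[0,0.001,0.0012,0.0545,0],[0,0.001,0.0012,0.0545,0]])

```text
time_s: 28.78
ee_pos: [0.6084, 0.1396, 0.0731]
ee_rot: [0.638, 0.77, -0.0, 0.0]
force: [0.9, 0.2, 0.0]
grip_width: 0.0856
```

```bash
python3 - <<'E'
from h import *
st()
c=snap("wrist","w37")
E
```

```text
t 28.78 p [0.6084 0.1396 0.0731] xaxis yaw 100.67 z [-0.    -0.001 -1.   ] q [ 5.380e-01  4.160e-01 -2.960e-01  1.000e-03 -8.600e-01  2.789e+00] F [0.9  0.17 0.04] M [ 0.038 -0.071  0.016] w 0.0856
```

View pics/w37.png

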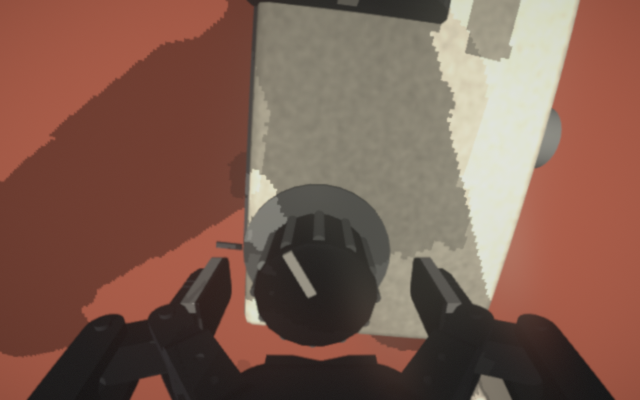

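```bash
python3 - <<'E'
from h import *
c=load("w37"); crop("w37",220,180,420,360,4,"w37c"); print(pt(c,(317,284),.102))
E
```

```text
[0.60732551 0.14433253 0.102     ]
```

View pics/w37c.png

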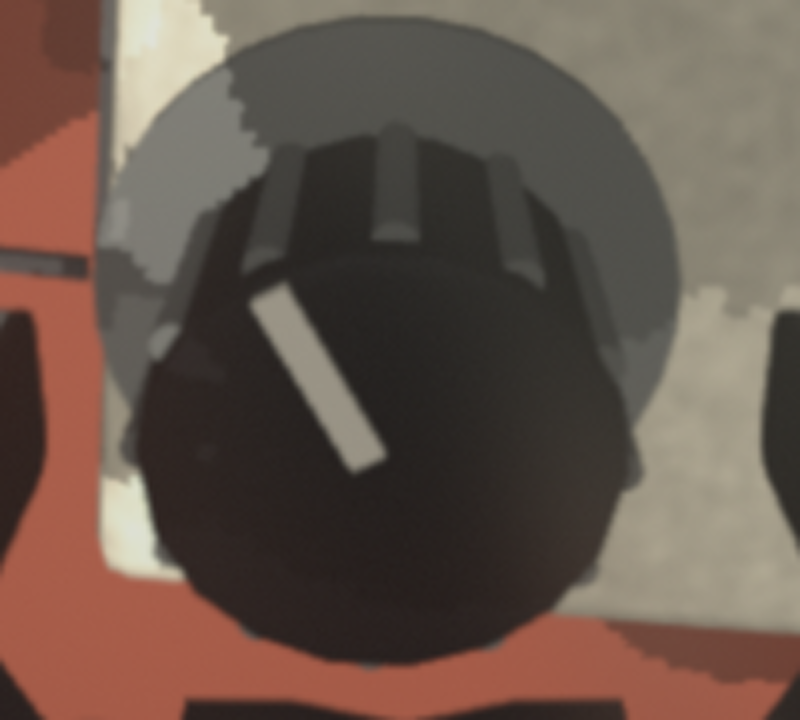

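```bash
python3 - <<'E'
from h import *
c=load("w37"); print(pt(c,(315.8,294.3),.102))
a=pt(c,(220+270/4,180+297/4),.102);b=pt(c,(220+368/4,180+463/4),.102);print(np.degrees(np.arctan2(*(a-b)[1::-1])),np.linalg.norm(a-b),b)
E
```

```text
[0.60774615 0.13924991 0.102     ]
126.9224852211454 0.021969224946693677 [0.60629185 0.13823585 0.102     ]
```

jog_arm(series=[[1,0,0,0,0],[1,0,0,0,0],[1,0,0,0,0],[1,0,0,0,0],[1,0,0,0,0],[1,0,0,0,0]], force=50)

```text
time_s: 29.33
ee_pos: [0.6067, 0.1392, 0.0739]
ee_rot: [0.638, 0.77, -0.001, -0.0]
force: [-9.2, -1.1, 9.7]
grip_width: 0.0527
```

```bash
python3 - <<'E'
from h import *
st()
E
```

```text
t 29.33 p [0.6067 0.1392 0.0739] xaxis yaw 100.66 z [-0.002 -0.001 -1.   ] q [ 5.38e-01  4.13e-01 -2.97e-01 -1.00e-03 -8.62e-01  2.79e+00] F [-9.22 -1.1   9.69] M [-0.159  3.071 -0.017] w 0.0527
```

jog_arm(series=[[1,0,-0.0015,0,0.08],[1,0,-0.0015,0,0.16],[1,0,-0.0015,0,0.24],[1,0,-0.0015,0,0.32],[1,0,-0.0015,0,0.4],[1,0,-0.0015,0,0.48],[1,0,-0.0015,0,0.56],[1,0,-0.0015,0,0.64],[1,0,-0.0015,0,0.64],[1,0,-0.0015,0,0.64]])

```text
time_s: 30.17
ee_pos: [0.6088, 0.1384, 0.0741]
ee_rot: [0.93, 0.367, 0.002, 0.001]
force: [6.4, -7.0, -1.7]
grip_width: 0.0528
```

```bash
python3 - <<'E'
from h import *
st();c=snap("wrist","w38");crop("w38",220,180,420,360,4,"w38c")
E
```

```text
t 30.17 p [0.6088 0.1384 0.0741] xaxis yaw 43.02 z [ 0.004 -0.001 -1.   ] q [ 0.537  0.413 -0.299  0.003 -0.856  1.782] F [ 6.43 -6.96 -1.74] M [-2.867 -2.651 -0.096] w 0.0528
```

View pics/w38.png

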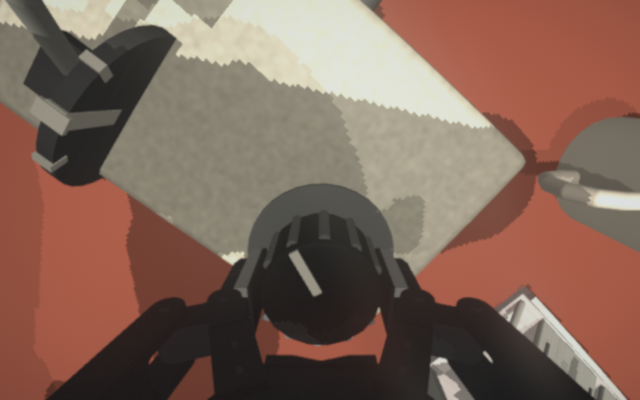

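jog_arm(series=[[1,-0.0025,0.0017,0,0.08],[1,-0.0025,0.0017,0,0.16],[1,-0.0025,0.0017,0,0.24],[1,-0.0025,0.0017,0,0.32],[1,-0.0025,0.0017,0,0.4],[1,-0.0025,0.0017,0,0.48],[1,-0.0025,0.0017,0,0.56],[1,-0.0025,0.0017,0,0.64],[1,-0.0025,0.0017,0,0.64],[1,-0.0025,0.0017,0,0.64]])

```text
time_s: 31.05
ee_pos: [0.6089, 0.1357, 0.0741]
ee_rot: [0.992, -0.127, 0.003, -0.0]
force: [9.6, -6.7, -3.4]
grip_width: 0.0524
```

```bash
python3 - <<'E'
from h import *
st();c=snap("wrist","w39")
E
```

```text
t 31.05 p [0.6089 0.1357 0.0741] xaxis yaw -14.57 z [ 0.005 -0.    -1.   ] q [ 0.533  0.412 -0.302  0.004 -0.853  0.781] F [ 9.63 -6.65 -3.38] M [-2.703 -3.549 -0.086] w 0.0524
```

View pics/w39.png

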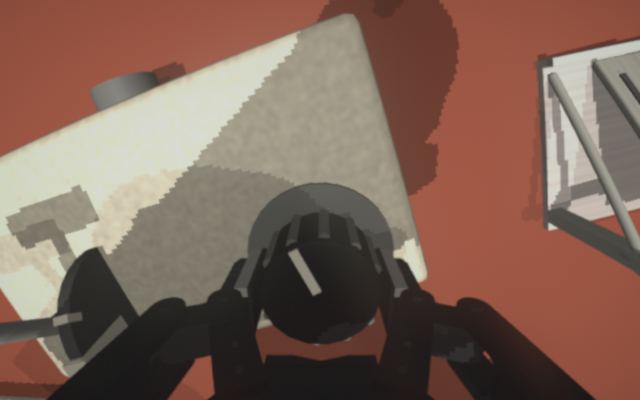

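jog_arm(series=[[1,0.001,0.0008,0,0.06],[1,0.002,0.0008,0,0.12],[1,0.002,0.0008,0,0.18],[1,0.002,0.0008,0,0.22],[1,0.002,0.0008,0,0.22],[1,0.002,0.0008,0,0.22]])

```text
time_s: 31.6
ee_pos: [0.6088, 0.1348, 0.074]
ee_rot: [0.956, -0.294, 0.001, -0.0]
force: [2.0, -3.8, 6.0]
grip_width: 0.0528
```

```bash
python3 - <<'E'
from h import *
st()
E
```

```text
t 31.6 p [0.6088 0.1348 0.074 ] xaxis yaw -34.2 z [ 0.002  0.    -1.   ] q [ 0.531  0.413 -0.299  0.001 -0.857  0.442] F [ 2.01 -3.82  6.02] M [-1.649 -0.49  -0.102] w 0.0528
```

jog_arm(series=[[1,0,0.0005,0,0.032],[1,0,0.0005,0,0.064],[1,0,0.0005,0,0.064],[1,0,0.0005,0,0.064]])

```text
time_s: 31.93
ee_pos: [0.6086, 0.1346, 0.0739]
ee_rot: [0.94, -0.341, 0.001, -0.001]
force: [1.2, -5.3, 7.5]
grip_width: 0.0527
```

```bash
python3 -c "
from h import *
st()"
```

```text
t 31.93 p [0.6086 0.1346 0.0739] xaxis yaw -39.94 z [ 0.002  0.    -1.   ] q [ 0.531  0.412 -0.3    0.001 -0.856  0.342] F [ 1.25 -5.27  7.45] M [-1.333 -0.551 -0.108] w 0.0527
```

jog_arm(series=[[1,0,0.0,0,0.032],[1,0,0.0,0,0.064],[1,0,0.0,0,0.064],[1,0,0.0,0,0.064]])

```text
time_s: 32.27
ee_pos: [0.6084, 0.1344, 0.074]
ee_rot: [0.922, -0.388, 0.001, -0.0]
force: [1.5, -4.0, 6.0]
grip_width: 0.0526
```

```bash
python3 -c "
from h import *
st()"
```

```text
t 32.27 p [0.6084 0.1344 0.074 ] xaxis yaw -45.7 z [ 0.002  0.    -1.   ] q [ 0.531  0.412 -0.3    0.001 -0.857  0.241] F [ 1.47 -3.96  5.95] M [-1.525 -0.343 -0.107] w 0.0526
```

jog_arm(series=[[1,0,0.0,0,0.032],[1,0,0.0,0,0.064],[1,0,0.0,0,0.064],[1,0,0.0,0,0.064]])

```text
time_s: 32.6
ee_pos: [0.6082, 0.1343, 0.074]
ee_rot: [0.901, -0.434, 0.001, -0.0]
force: [1.3, -3.5, 7.9]
grip_width: 0.0527
```

```bash
python3 -c "
from h import *
st()"
```

```text
t 32.6 p [0.6082 0.1343 0.074 ] xaxis yaw -51.46 z [ 0.002 -0.    -1.   ] q [ 0.531  0.412 -0.3    0.001 -0.857  0.141] F [ 1.27 -3.49  7.91] M [-1.592 -0.102 -0.09 ] w 0.0527
```

jog_arm(series=[[1,0,0.0,0,0.032],[1,0,0.0,0,0.064],[1,0,0.0,0,0.064],[1,0,0.0,0,0.064]])

```text
time_s: 32.93
ee_pos: [0.6079, 0.1342, 0.0739]
ee_rot: [0.878, -0.479, 0.001, -0.0]
force: [0.3, -4.9, 8.8]
grip_width: 0.053
```

```bash
python3 -c "
from h import *
st()"
```

```text
t 32.93 p [0.6079 0.1342 0.0739] xaxis yaw -57.22 z [ 0.001 -0.    -1.   ] q [ 0.531  0.412 -0.301  0.001 -0.858  0.04 ] F [ 0.26 -4.89  8.76] M [-1.692  0.19  -0.087] w 0.053
```

jog_arm(series=[[1,0,0.0,0,0.032],[1,0,0.0,0,0.064],[1,0,0.0,0,0.064],[1,0,0.0,0,0.064]])

```text
time_s: 33.27
ee_pos: [0.6078, 0.1341, 0.0739]
ee_rot: [0.853, -0.522, 0.001, -0.0]
force: [-0.8, -4.5, 8.7]
grip_width: 0.0526
```

```bash
python3 -c "
from h import *
st()"
```

```text
t 33.27 p [0.6078 0.1341 0.0739] xaxis yaw -62.99 z [ 0.001 -0.001 -1.   ] q [ 0.531  0.412 -0.301  0.001 -0.858 -0.06 ] F [-0.77 -4.55  8.71] M [-1.779  0.501 -0.145] w 0.0526
```

jog_arm(series=[[1,0,0.0,0,0.032],[1,0,0.0,0,0.064],[1,0,0.0,0,0.064],[1,0,0.0,0,0.064]])

```text
time_s: 33.6
ee_pos: [0.6075, 0.134, 0.0739]
ee_rot: [0.825, -0.565, 0.0, 0.0]
force: [-1.4, -4.2, 9.2]
grip_width: 0.0526
```

```bash
python3 -c "
from h import *
st()"
```

```text
t 33.6 p [0.6075 0.134  0.0739] xaxis yaw -68.75 z [ 0.    -0.001 -1.   ] q [ 0.531  0.412 -0.301  0.001 -0.858 -0.161] F [-1.41 -4.23  9.19] M [-1.753  0.811 -0.094] w 0.0526
```

jog_arm(series=[[1,0,0.0,0,0.032],[1,0,0.0,0,0.032],[1,0,0,0,0.032]])

```text
time_s: 33.85
ee_pos: [0.6074, 0.1339, 0.0739]
ee_rot: [0.811, -0.585, 0.0, 0.0]
force: [-1.8, -4.3, 10.0]
grip_width: 0.0527
```

```bash
python3 -c "
from h import *
st()"
```

```text
t 33.85 p [0.6074 0.1339 0.0739] xaxis yaw -71.63 z [ 0.    -0.001 -1.   ] q [ 0.531  0.412 -0.301  0.001 -0.858 -0.211] F [-1.79 -4.26 10.04] M [-1.726  0.97  -0.1  ] w 0.0527
```

jog_arm(series=[[1,0,0.0,0,0.032],[1,0,0.0,0,0.032],[1,0,0,0,0.032]])

```text
time_s: 34.1
ee_pos: [0.6072, 0.1339, 0.0739]
ee_rot: [0.796, -0.605, 0.0, 0.0]
force: [-2.6, -5.4, 9.4]
grip_width: 0.0528
```

```bash
python3 -c "
from h import *
st()"
```

```text
t 34.1 p [0.6072 0.1339 0.0739] xaxis yaw -74.5 z [-0.    -0.001 -1.   ] q [ 0.531  0.412 -0.301  0.001 -0.859 -0.261] F [-2.56 -5.38  9.41] M [-1.773  1.159  0.041] w 0.0528
```

```bash
cat >> h.py <<'E'
def mz(n=8):
    v=[]
    for i in range(n):
        manip.capture("wrist"); v.append(manip.state()["torque"][2])
    s=st(); print("Mz mean",np.mean(v).round(3),"sd",np.std(v).round(3),np.round(v,2))
E
python3 -c "
from h import *
mz()
snap('wrist','w40')"
```

```text
t 34.5 p [0.6073 0.1339 0.0739] xaxis yaw -74.48 z [ 0.    -0.001 -1.   ] q [ 0.531  0.412 -0.301  0.001 -0.859 -0.261] F [-2.62 -5.4  10.22] M [-1.682  1.145  0.023] w 0.0526
Mz mean 0.009 sd 0.012 [-0.01 -0.    0.03  0.    0.01 -0.    0.02  0.02]
```

View pics/w40.png

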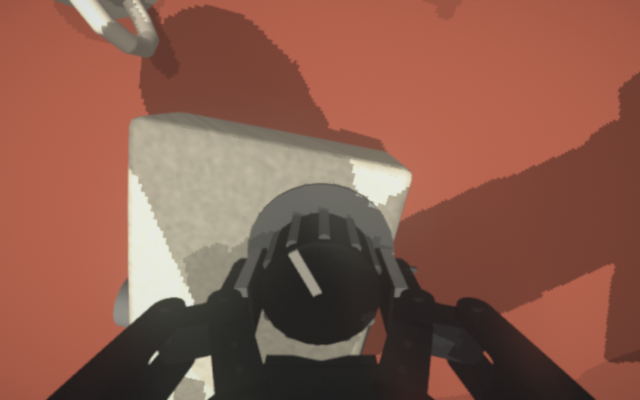

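```bash
python3 - <<'E'
from h import *
for f in ["w38","w39","w40"]:
    c=load(f); g=cv2.cvtColor(c["frame"],cv2.COLOR_BGR2GRAY)[235:310,270:350]
    m=((g>110)).astype(np.uint8); n,l,s,ce=cv2.connectedComponentsWithStats(m)
    for i in range(1,n):
        if s[i,4]>100 :
            pts=np.argwhere(l==i)[:,::-1]+[270,235]
            (cx,cy),(w,h),a=cv2.minAreaRect(pts.astype(np.float32))
            v=cv2.fitLine(pts.astype(np.float32),cv2.DIST_L2,0,.01,.01).ravel(); 
            print(f,s[i,4],(round(cx,1),round(cy,1)),(w,h),np.degrees(np.arctan2(v[1],v[0])).round(2))
E
```

```text
w38 462 (304.9, 273.1) (48.681480407714844, 9.587591171264648) 59.1
w39 441 (304.3, 271.8) (48.659542083740234, 9.429584503173828) 59.06
w40 475 (304.7, 272.7) (49.56309509277344, 9.775419235229492) 59.24
```

jog_arm(series=[[1,0,0.0,0,0.02],[1,0,0.0,0,0.02]])

```text
time_s: 34.72
ee_pos: [0.6072, 0.1339, 0.0739]
ee_rot: [0.786, -0.618, 0.0, 0.0]
force: [-2.2, -4.6, 10.7]
grip_width: 0.0527
```

```bash
python3 -c "
from h import *
mz(4)"
```

```text
t 34.92 p [0.6072 0.1339 0.0739] xaxis yaw -76.28 z [-0.    -0.001 -1.   ] q [ 0.531  0.412 -0.301  0.001 -0.859 -0.292] F [-2.33 -3.36 10.18] M [-1.694  1.225  0.05 ] w 0.0525
Mz mean 0.064 sd 0.034 [0.11 0.07 0.02 0.05]
```

jog_arm(series=[[1,0,0.0,0,0.02],[1,0,0.0,0,0.02]])

```text
time_s: 35.08
ee_pos: [0.6071, 0.1339, 0.0739]
ee_rot: [0.776, -0.63, 0.0, 0.0]
force: [-3.9, -4.6, 10.1]
grip_width: 0.0529
```

```bash
python3 -c "
from h import *
mz(4)"
```

```text
t 35.28 p [0.6071 0.1339 0.0739] xaxis yaw -78.08 z [-0.    -0.001 -1.   ] q [ 0.531  0.412 -0.301  0.001 -0.859 -0.324] F [-2.99 -4.25 10.55] M [-1.713  1.421  0.076] w 0.0528
Mz mean 0.093 sd 0.028 [0.1  0.06 0.13 0.08]
```

jog_arm(series=[[1,0,0.0,0,0.02],[1,0,0.0,0,0.02]])

```text
time_s: 35.45
ee_pos: [0.607, 0.1339, 0.0739]
ee_rot: [0.766, -0.643, 0.0, 0.0]
force: [-4.1, -4.5, 9.9]
grip_width: 0.0527
```

```bash
python3 -c "
from h import *
mz(4)"
```

```text
t 35.65 p [0.607  0.1339 0.0739] xaxis yaw -79.88 z [-0.    -0.001 -1.   ] q [ 0.531  0.411 -0.301  0.001 -0.859 -0.355] F [-4.25 -4.91 10.98] M [-1.656  1.533  0.113] w 0.0526
Mz mean 0.087 sd 0.021 [0.06 0.1  0.07 0.11]
```

jog_arm(series=[[1,0,0.0,0,0.02],[1,0,0.0,0,0.02]])

```text
time_s: 35.82
ee_pos: [0.6069, 0.1339, 0.0739]
ee_rot: [0.756, -0.654, 0.0, 0.001]
force: [-4.1, -5.0, 10.9]
grip_width: 0.0525
```

```bash
python3 -c "
from h import *
mz(4)"
```

```text
t 36.02 p [0.6069 0.1339 0.0739] xaxis yaw -81.68 z [-0.001 -0.001 -1.   ] q [ 0.531  0.411 -0.301  0.001 -0.859 -0.386] F [-3.75 -5.35 11.47] M [-1.633  1.638  0.066] w 0.0524
Mz mean 0.06 sd 0.018 [0.03 0.08 0.06 0.07]
```

jog_arm(series=[[1,0,0.0,0,0.02],[1,0,0.0,0,0.02]])

```text
time_s: 36.18
ee_pos: [0.6069, 0.1339, 0.0739]
ee_rot: [0.746, -0.666, 0.0, 0.001]
force: [-3.8, -4.0, 11.2]
grip_width: 0.0531
```

```bash
python3 -c "
from h import *
mz(4)"
```

```text
t 36.38 p [0.6069 0.1339 0.0739] xaxis yaw -83.49 z [-0.001 -0.001 -1.   ] q [ 0.531  0.411 -0.301  0.001 -0.859 -0.418] F [-3.83 -4.09 11.25] M [-1.495  1.694  0.016] w 0.0524
Mz mean 0.03 sd 0.025 [0.01 0.07 0.02 0.02]
```

jog_arm(series=[[1,0,0.0,0,0.02],[1,0,0.0,0,0.02]])

```text
time_s: 36.55
ee_pos: [0.6068, 0.1339, 0.0739]
ee_rot: [0.735, -0.678, 0.0, 0.001]
force: [-3.5, -4.4, 11.6]
grip_width: 0.0524
```

```bash
python3 -c "
from h import *
mz(4)"
```

```text
t 36.75 p [0.6068 0.1339 0.0739] xaxis yaw -85.3 z [-0.001 -0.001 -1.   ] q [ 0.531  0.411 -0.301  0.001 -0.859 -0.449] F [-4.48 -3.96 11.52] M [-1.492  1.822 -0.005] w 0.0525
Mz mean -0.032 sd 0.021 [-0.02 -0.04 -0.06 -0.  ]
```

jog_arm(series=[[1,0,0.0,0,0.02],[1,0,0.0,0,0.02]])

```text
time_s: 36.92
ee_pos: [0.6067, 0.1339, 0.0739]
ee_rot: [0.724, -0.69, 0.0, 0.001]
force: [-4.8, -3.9, 11.7]
grip_width: 0.0524
```

```bash
python3 -c "
from h import *
mz(4)"
```

```text
t 37.12 p [0.6067 0.1339 0.0739] xaxis yaw -87.1 z [-0.001 -0.001 -1.   ] q [ 0.531  0.411 -0.301  0.    -0.859 -0.481] F [-4.6  -4.93 11.71] M [-1.411  1.957 -0.132] w 0.0526
Mz mean -0.117 sd 0.022 [-0.08 -0.13 -0.13 -0.13]
```

jog_arm(series=[[1,0,0.0,0,0.02],[1,0,0.0,0,0.02]])

```text
time_s: 37.28
ee_pos: [0.6066, 0.1339, 0.0739]
ee_rot: [0.713, -0.701, -0.0, 0.001]
force: [-5.1, -4.7, 11.6]
grip_width: 0.0529
```

```bash
python3 -c "
from h import *
mz(4)"
```

```text
t 37.48 p [0.6066 0.1339 0.0739] xaxis yaw -88.9 z [-0.001 -0.001 -1.   ] q [ 0.531  0.411 -0.301  0.    -0.859 -0.512] F [-5.51 -3.62 12.73] M [-1.396  2.099 -0.097] w 0.0527
Mz mean -0.081 sd 0.02 [-0.07 -0.1  -0.06 -0.1 ]
```

jog_arm(series=[[1,0,0.0,0,0.03],[1,0,0.0,0,0.03]])

```text
time_s: 37.65
ee_pos: [0.6065, 0.1339, 0.0739]
ee_rot: [-0.696, 0.718, 0.0, -0.001]
force: [-5.8, -3.4, 11.7]
grip_width: 0.0526
```

```bash
python3 -c "
from h import *
mz(4)"
```

```text
t 37.85 p [0.6065 0.1339 0.0739] xaxis yaw -91.6 z [-0.001 -0.001 -1.   ] q [ 0.531  0.411 -0.301  0.    -0.86  -0.559] F [-5.2  -3.38 11.49] M [-1.386  2.275 -0.115] w 0.0528
Mz mean -0.094 sd 0.023 [-0.06 -0.1  -0.1  -0.11]
```

jog_arm(series=[[1,0,0.0,0,0.03],[1,0,0.0,0,0.03]])

```text
time_s: 38.02
ee_pos: [0.6064, 0.134, 0.0739]
ee_rot: [-0.679, 0.734, 0.0, -0.001]
force: [-4.5, -3.1, 12.3]
grip_width: 0.0525
```

```bash
python3 -c "
from h import *
mz(4);snap('wrist','w41')
c=load('w41'); g=cv2.cvtColor(c['frame'],cv2.COLOR_BGR2GRAY)[235:310,270:350]
m=((g>110)).astype(np.uint8); n,l,s,ce=cv2.connectedComponentsWithStats(m)
for i in range(1,n):
    if s[i,4]>100 :
        pts=np.argwhere(l==i)[:,::-1]+[270,235]
        v=cv2.fitLine(pts.astype(np.float32),cv2.DIST_L2,0,.01,.01).ravel(); print(s[i,4],np.degrees(np.arctan2(v[1],v[0])).round(2))
"
```

```text
t 38.22 p [0.6064 0.1339 0.0739] xaxis yaw -94.31 z [-0.001 -0.001 -1.   ] q [ 0.531  0.411 -0.302  0.    -0.86  -0.607] F [-5.32 -3.86 13.49] M [-1.311  2.429 -0.058] w 0.0527
Mz mean -0.097 sd 0.04 [-0.15 -0.13 -0.06 -0.06]
498 58.9
```

jog_arm(series=[[1,0,0.0,0,0.02],[1,0,0.0,0,0.02]])

```text
time_s: 38.43
ee_pos: [0.6063, 0.1339, 0.0739]
ee_rot: [-0.668, 0.744, 0.0, -0.001]
force: [-5.8, -3.9, 13.0]
grip_width: 0.0528
```

```bash
python3 -c "
from h import *
mz(5)"
```

```text
t 38.68 p [0.6063 0.1339 0.0739] xaxis yaw -96.1 z [-0.001 -0.001 -1.   ] q [ 0.531  0.411 -0.302  0.    -0.86  -0.638] F [-5.54 -3.81 12.75] M [-1.184  2.573 -0.098] w 0.0528
Mz mean -0.096 sd 0.013 [-0.09 -0.08 -0.12 -0.09 -0.1 ]
```

jog_arm(series=[[1,0,0.0,0,0.02],[1,0,0.0,0,0.02]])

```text
time_s: 38.85
ee_pos: [0.6062, 0.1339, 0.0739]
ee_rot: [-0.656, 0.755, 0.0, -0.001]
force: [-6.9, -3.6, 12.8]
grip_width: 0.0529
```

```bash
python3 -c "
from h import *
mz(5)"
```

```text
t 39.1 p [0.6063 0.1339 0.0739] xaxis yaw -97.9 z [-0.002 -0.001 -1.   ] q [ 0.531  0.411 -0.302  0.    -0.86  -0.669] F [-6.27 -3.33 12.83] M [-1.131  2.623 -0.089] w 0.0526
Mz mean -0.087 sd 0.02 [-0.12 -0.09 -0.06 -0.08 -0.09]
```

jog_arm(series=[[1,0,0.0,0,0.013],[1,0,0.0,0,0.013]])

```text
time_s: 39.27
ee_pos: [0.6062, 0.1339, 0.0739]
ee_rot: [-0.649, 0.761, 0.0, -0.001]
force: [-6.3, -3.7, 13.4]
grip_width: 0.0523
```

```bash
python3 -c "
from h import *
mz(5)"
```

```text
t 39.52 p [0.6062 0.1339 0.0739] xaxis yaw -99.07 z [-0.002 -0.001 -1.   ] q [ 0.532  0.411 -0.302 -0.    -0.86  -0.69 ] F [-6.82 -3.77 13.12] M [-1.089  2.713 -0.104] w 0.0524
Mz mean -0.078 sd 0.02 [-0.07 -0.05 -0.09 -0.07 -0.1 ]
```

jog_arm(series=[[1,0,0.0,0,0.013],[1,0,0.0,0,0.013]])

```text
time_s: 39.68
ee_pos: [0.6062, 0.134, 0.0739]
ee_rot: [-0.641, 0.768, 0.0, -0.001]
force: [-6.8, -3.2, 14.8]
grip_width: 0.0523
```

```bash
python3 -c "
from h import *
mz(5)"
```

```text
t 39.93 p [0.6062 0.134  0.0739] xaxis yaw -100.24 z [-0.002 -0.001 -1.   ] q [ 0.532  0.411 -0.302 -0.    -0.86  -0.71 ] F [-6.49 -2.08 13.8 ] M [-1.031  2.818 -0.054] w 0.0524
Mz mean -0.102 sd 0.028 [-0.09 -0.14 -0.11 -0.12 -0.05]
```

jog_arm(series=[[1,0,0.0,0,0.013],[1,0,0.0,0,0.013]])

```text
time_s: 40.1
ee_pos: [0.6061, 0.134, 0.0738]
ee_rot: [-0.633, 0.774, 0.0, -0.001]
force: [-7.1, -3.1, 13.7]
grip_width: 0.0528
```

```bash
python3 -c "
from h import *
mz(5)"
```

```text
t 40.35 p [0.6061 0.134  0.0739] xaxis yaw -101.41 z [-0.002 -0.001 -1.   ] q [ 0.532  0.411 -0.302 -0.    -0.86  -0.731] F [-7.58 -2.86 13.53] M [-0.976  2.907 -0.066] w 0.0527
Mz mean -0.063 sd 0.024 [-0.1  -0.07 -0.03 -0.05 -0.07]
```

jog_arm(series=[[1,0,0.0,0,0.013],[1,0,0.0,0,0.013]])

```text
time_s: 40.52
ee_pos: [0.6061, 0.134, 0.0739]
ee_rot: [-0.625, 0.781, 0.0, -0.001]
force: [-8.0, -2.9, 14.0]
grip_width: 0.0529
```

```bash
python3 -c "
from h import *
mz(5)"
```

```text
t 40.77 p [0.6061 0.134  0.0739] xaxis yaw -102.58 z [-0.002 -0.001 -1.   ] q [ 0.532  0.411 -0.302 -0.    -0.86  -0.751] F [-6.65 -3.13 13.94] M [-1.001  3.004 -0.035] w 0.0529
Mz mean -0.033 sd 0.018 [-0.01 -0.02 -0.05 -0.05 -0.04]
```

The torque told the whole story. It ran at the baseline, peaked near 3.13 rad, tripped near 3.27, ran free again, and now has just started to climb at 3.55. That means one click and the screw home, so I'm releasing here.

jog_arm(series=[[0,0,0,0,0],[0,0,0,0,0],[0,0,0,0,0],[0,0,0,0,0],[0,0,0,0,0]])

```text
time_s: 41.18
ee_pos: [0.6074, 0.1348, 0.0723]
ee_rot: [-0.625, 0.781, 0.0, -0.0]
force: [-0.5, 0.4, 0.6]
grip_width: 0.0854
```

```bash
python3 -c "
from h import *
mz(4);snap('wrist','w42')
c=load('w42'); g=cv2.cvtColor(c['frame'],cv2.COLOR_BGR2GRAY)[235:310,270:350]
m=((g>110)).astype(np.uint8); n,l,s,ce=cv2.connectedComponentsWithStats(m)
for i in range(1,n):
    if s[i,4]>100 :
        pts=np.argwhere(l==i)[:,::-1]+[270,235]
        v=cv2.fitLine(pts.astype(np.float32),cv2.DIST_L2,0,.01,.01).ravel(); print(s[i,4],np.degrees(np.arctan2(v[1],v[0])).round(2))
"
```

```text
t 41.38 p [0.6074 0.1347 0.0724] xaxis yaw -102.72 z [-0. -0. -1.] q [ 0.532  0.414 -0.301 -0.    -0.856 -0.754] F [ 0.29 -0.25  0.46] M [-0.018 -0.01   0.026] w 0.0854
Mz mean -0.024 sd 0.039 [-0.08 -0.01 -0.03  0.03]
511 58.92
```

View pics/w42.png

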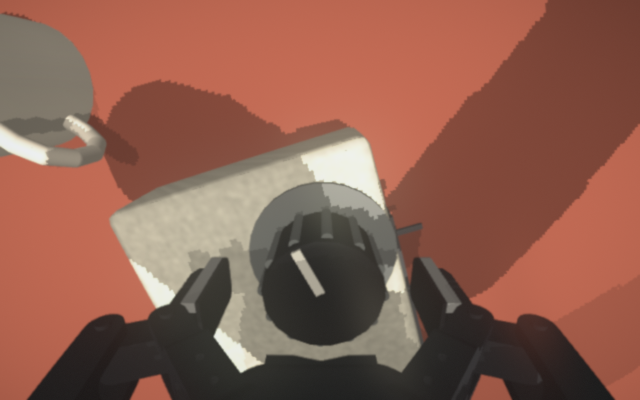

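jog_arm(series=[[0,0,0,-0.04,0],[0,0,0,-0.08,0],[0,0,0,-0.12,0],[0,0,0,-0.16,0],[0,0,0,-0.2,0],[0.3,0,0,-0.2,0]])

```text
time_s: 41.93
ee_pos: [0.611, 0.1354, 0.2823]
ee_rot: [-0.625, 0.781, -0.003, 0.006]
force: [1.0, 0.5, 1.5]
grip_width: 0.0757
```

```bash
python3 -c "
from h import *
st();rel([.648,.292,.27],-85.5)
snap('wrist','w43')
c=load('w5');print(pt(c,(325,272),.145))
snap('scene','s43');crop('s43',170,150,430,280,3,'s43c')
"
```

```text
t 41.93 p [0.611  0.1354 0.2823] xaxis yaw -102.67 z [ 0.013  0.004 -1.   ] q [ 0.532  0.243 -0.037  0.003 -1.278 -0.754] F [1.03 0.53 1.46] M [ 0.077 -0.225  0.02 ] w 0.0757
REL [-0.1609 -0.0016  0.0134] turn -0.1908 dist 0.161
[0.64942043 0.28883243 0.145     ]
```

View pics/w43.png

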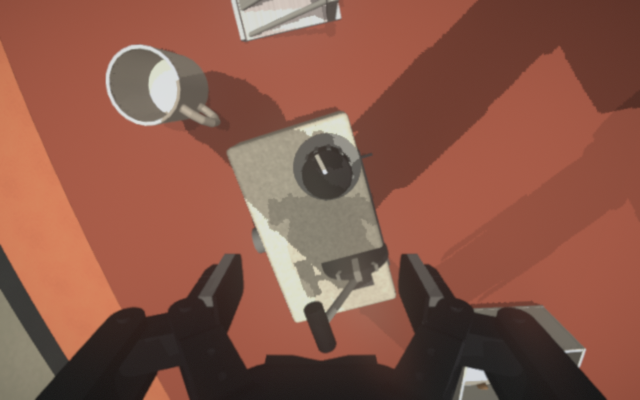

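View pics/s43c.png

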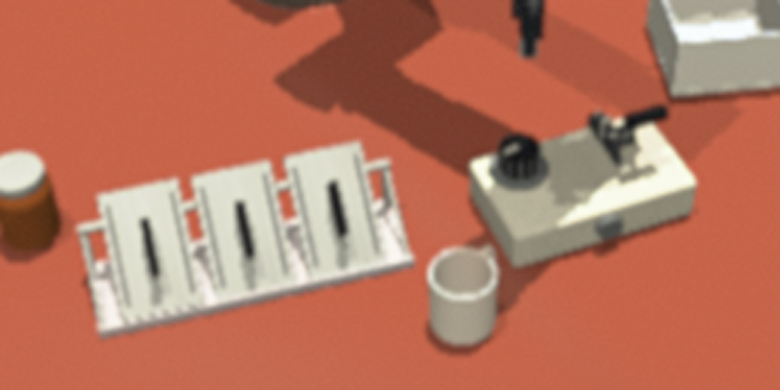

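The lids are still in place and the lever is still in the far notch. I'm going to the lever now.

jog_arm(series=[[0.5,-0.16,-0.002,0.013,-0.19],[0.5,-0.16,-0.002,0.013,-0.19],[0.5,-0.16,-0.002,0.013,-0.19],[0.5,-0.16,-0.002,0.013,-0.19],[0.5,-0.16,-0.002,0.013,-0.19],[0.5,-0.16,-0.002,0.013,-0.19],[0.5,-0.16,-0.002,0.013,-0.19]])

```text
time_s: 42.62
ee_pos: [0.6441, 0.2901, 0.2577]
ee_rot: [0.734, -0.679, -0.0, 0.001]
force: [-0.2, -0.8, 1.6]
grip_width: 0.0424
```

```bash
python3 -c "
from h import *
st();rel([.649,.290,.131],-85.5)
snap('wrist','w44')
"
```

```text
t 42.62 p [0.6441 0.2901 0.2577] xaxis yaw -85.61 z [-0.002 -0.002 -1.   ] q [ 0.698  0.399  0.133 -0.    -1.307 -0.621] F [-0.19 -0.77  1.57] M [ 0.007 -0.016  0.012] w 0.0424
REL [ 0.0003 -0.0052  0.1267] turn -0.0012 dist 0.127
```

View pics/w44.png

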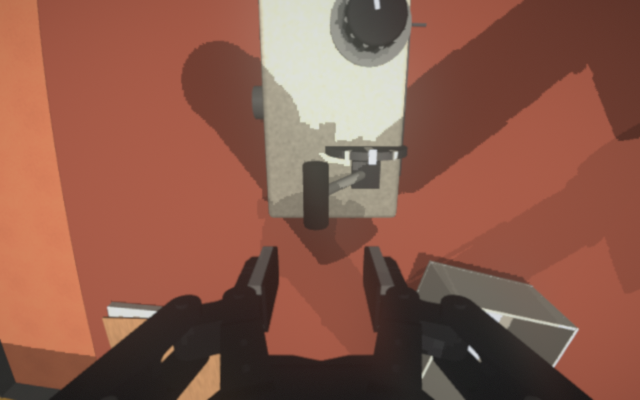

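jog_arm(series=[[0.5,0,-0.004,0.04,0],[0.5,0,-0.004,0.08,0],[0.5,0,-0.004,0.11,0],[0.5,0,-0.004,0.127,0],[0.5,0,-0.004,0.127,0],[0.5,0,-0.004,0.127,0]])

```text
time_s: 43.17
ee_pos: [0.6486, 0.2892, 0.1326]
ee_rot: [0.733, -0.68, 0.0, 0.001]
force: [1.1, -0.6, 0.3]
grip_width: 0.0427
```

```bash
python3 -c "
from h import *
st();rel([.596,.287,.131],-85.5)
snap('wrist','w45')
"
```

```text
t 43.17 p [0.6486 0.2892 0.1326] xaxis yaw -85.69 z [-0.001 -0.001 -1.   ] q [ 0.693  0.483 -0.026  0.    -1.063 -0.618] F [ 1.09 -0.62  0.35] M [ 0.053 -0.065 -0.039] w 0.0427
REL [-0.0018  0.0526  0.0016] turn -0.0021 dist 0.053
```

View pics/w45.png

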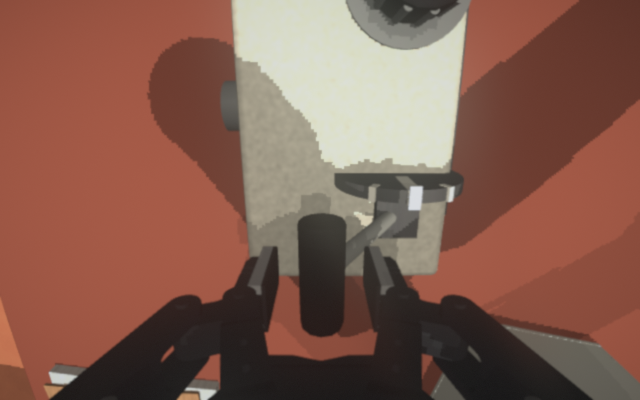

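jog_arm(series=[[0.5,0,0.01,0,0],[0.5,0,0.02,0,0],[0.5,-0.001,0.03,0,0],[0.5,-0.001,0.04,0,0],[0.5,-0.002,0.048,0,0],[0.5,-0.002,0.053,0,0],[0.5,-0.002,0.053,0,0],[0.5,-0.002,0.053,0,0],[0.5,-0.002,0.053,0,0]])

```text
time_s: 43.97
ee_pos: [0.5955, 0.2886, 0.1325]
ee_rot: [0.734, -0.68, -0.0, 0.0]
force: [0.2, -0.6, -1.1]
grip_width: 0.0432
```

```bash
python3 -c "
from h import *
st();
snap('wrist','w46')
"
```

```text
t 43.97 p [0.5955 0.2886 0.1325] xaxis yaw -85.62 z [-0. -0. -1.] q [ 0.745  0.41  -0.146 -0.    -1.015 -0.669] F [ 0.16 -0.65 -1.08] M [0.045 0.009 0.045] w 0.0432
```

View pics/w46.png

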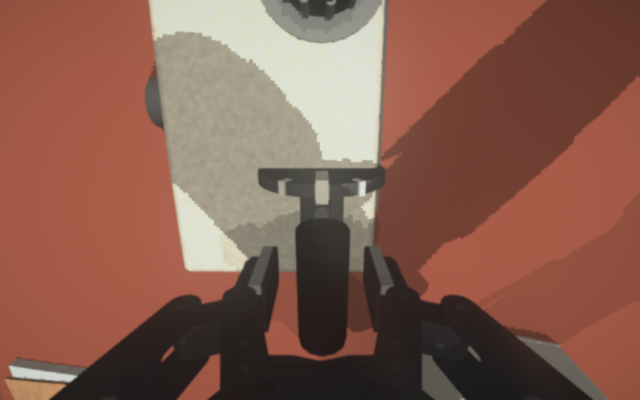

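The lever stands upright at the long mark, clear of both fingers. I'm lifting away.

jog_arm(series=[[0.5,0,0,-0.04,0],[0.5,0,0,-0.08,0],[0.5,0,0,-0.12,0],[0.5,0,0,-0.16,0],[0.5,0.0,0.0,-0.17,0],[0.5,0.0,0.1,-0.17,0],[0.5,0.0,0.15,-0.17,0],[0.5,0.0,0.15,-0.17,0],[0.5,0,0.15,-0.17,0],[0.5,0,0.15,-0.17,0]])

```text
time_s: 44.85
ee_pos: [0.4427, 0.2764, 0.3035]
ee_rot: [0.734, -0.679, -0.001, -0.001]
force: [-0.2, -0.2, 0.5]
grip_width: 0.0429
```

```bash
python3 -c "
from h import *
st();
snap('wrist','w47');snap('scene','s47');crop('s47',170,150,430,280,3,'s47c')
snap('top','t47');crop('t47',225,130,485,300,3,'t47c')
"
```

```text
t 44.85 p [0.4427 0.2764 0.3035] xaxis yaw -85.55 z [ 0.     0.002 -1.   ] q [ 9.340e-01  6.300e-02 -2.040e-01 -1.000e-03 -1.302e+00 -8.560e-01] F [-0.23 -0.15  0.48] M [-0.042  0.006  0.016] w 0.0429
```

View pics/w47.png

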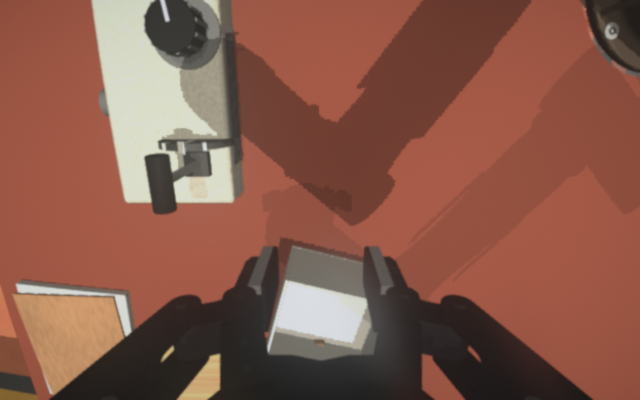

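View pics/s47c.png

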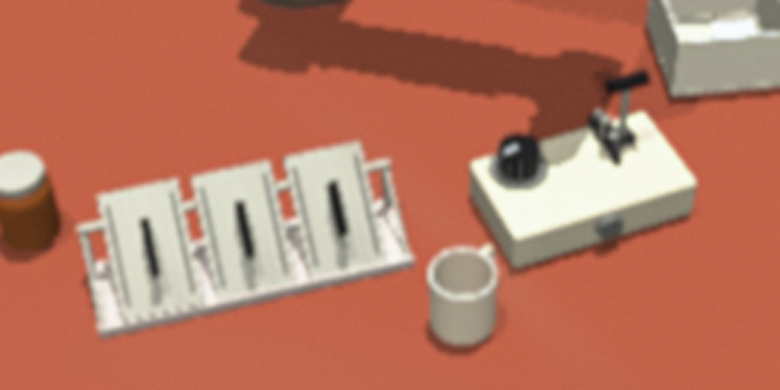

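View pics/t47c.png

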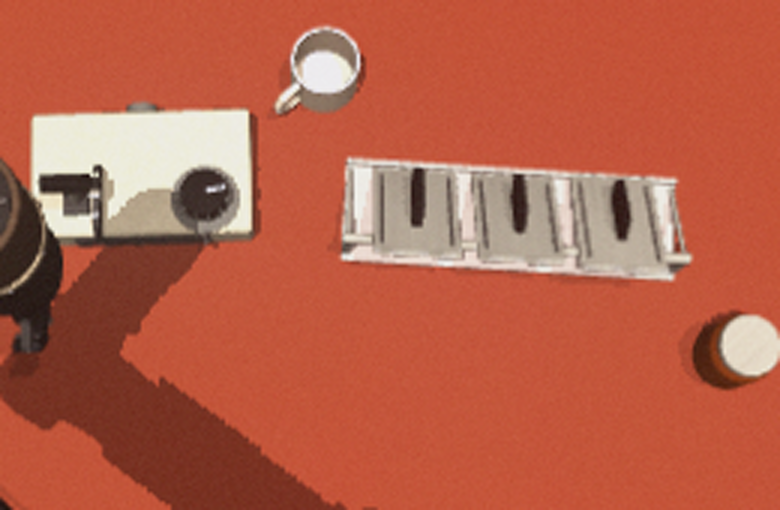

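```bash
python3 -c "
from cell import manip
print(manip.finish_job())"
```

```text
the job is handed in; nothing more can be done
None
```

The job is done and handed in at about 45 s, well inside the 210 s limit.

- **Lever off:** I pushed the lever into the far notch first, and it was still there after the lids and the knob were done.
- **Lids:** All three lean side by side on the rack, lower edges behind the lip, backs on the rail and handles outward. An overlay of the expected leaning pose matched the picture to within 1–2 mm.
- **Knob:** I turned it clockwise about 3.55 rad. The torque peaked near 3.13 rad, fell away around 3.27 as the clutch tripped, ran flat, and just began to climb again. I stopped there and let go: one click, screw home, no second click.
- **Lever to middle:** I brought it back last. It stands upright at the long mark, and the gripper is clear of everything.

In the last pictures the mug and the jar had not visibly moved. The tub was only partly in those pictures, but the arm never went down near it.

Two things did not quite agree:
- The twist readings at the knob had a steady offset of about −0.2 N m, so I counted the click from how the torque changed rather than from its value.
- Camera estimates of the unit's position differed by up to about 6 mm until I measured with the arm at rest.

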